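# Load a station kit tray from the back and shut its sloping cover

### The job

Make up the kit tray: stand the two glue bottles in the two large round pockets of the back row, then the glue stick from the front of the bench in the small round pocket of the middle row, then lay the stapler in the long front pocket, working strictly from the tall back row to the low front row so that nothing is ever put in ahead of a taller row that is not yet complete. Everything must sit right down in its pocket; then bring the clear sloping cover down until it is fully shut. Do not tip any bottle or glue stick over, and leave the tape measure, the tin, the mug and the brown tape roll where they are.

Things in the scene. Friction and masses are not known exactly. Their poses are not given: they have to be found in the camera images.
- tray: Fixed kit tray: blue shell 209 x 180 x 34 mm, dark foam insert; x -102..+107, y -90..+90 mm about its origin (on the bench). +x to its back (hinge side, away from the robot), +y to its left. Foam top 30 mm, pocket floors 10 mm above the bench. Back row x +54: round 50 mm pockets at y +40, -40. Middle row x -6: round 35 mm pocket at y 0. Front x -68, y 0: long pocket 44 (x) x 152 (y) mm
- pocket_bottle_l (a point): Centre of the floor of the left large round pocket (back row, 50 mm diameter, 20 mm deep); axes as the tray's
- pocket_bottle_r (a point): Centre of the floor of the right large round pocket (back row)
- pocket_glue (a point): Centre of the floor of the small round pocket (middle row, mid-width, 35 mm diameter, 20 mm deep)
- pocket_stapler (a point): Centre of the floor of the long front pocket (44 x 152 mm, long way along tray y, 20 mm deep)
- cover (a joint): Angle of the clear cover (rad): 0 shut, 1.75 open stop; starts at 1.58 to 1.70. Stiff hinge along tray y: it stays wherever left, 2 to 4 N at the bar move it. A hollow 3 mm wedge, white edges, 209 x 180 mm, 48 mm high in front, sloping up to 119 mm over its back 75 mm, on the rim 36 mm above the bench; shut, only the back row has room for bottles. Open, its front edge stands 245 mm above the bench
- cover_hinge (a point): Point on the hinge line of the cover, mid-width: tray x +107 mm, 36 mm above the bench
- cover_handle (a point): Centre of the cover's red bar: 10 mm thick, 96 mm long along tray y, on black posts 42 mm either side of its middle, 32 mm out from the cover's front edge (27 mm free gap). At cover angle a it is at tray x = 107 - 241 cos a + 10 sin a, height = 36 + 241 sin a + 10 cos a (mm): shut at tray x -134, height 46
- bottle_a: Glue bottle with an orange label and white nozzle, standing, 128 mm high; body 42 mm diameter to 87 mm height, above it the neck and nozzle within 26 mm; origin at the centre of its underside, z up; 0.09 kg. Either bottle may go in either large pocket.
- bottle_b: A second glue bottle just like bottle_a
- glue_stick: White glue stick with a teal band, standing, 27 mm diameter, 90 mm high; origin at the centre of its underside; 0.035 kg. Not the like one far back beside the label printer, which is no part of this.
- stapler: Blue and black desk stapler lying on its base, 34 (x) x 142 (y) x 54 mm high; origin at the centre of its underside, y along its length; the base is 34 mm wide to 8 mm height, the blue arm 30 mm wide from 22 to 54 mm height, the arm does not move; 0.28 kg. It may lie either way round in its pocket.
- tape_measure: Bystander: grey tape measure 39 x 81 x 62 mm high, origin at the centre of its underside, y along its length. Leave it.
- tin: Bystander: round tin with a grey body and white lid, 56 mm diameter, 41 mm high, origin at the centre of its underside. Leave it.
- mug: Bystander: white mug 92 x 127 (with handle) x 95 mm high, origin under its middle. Leave it.
- tape_roll: Bystander: brown tape roll lying flat, 114 mm diameter x 50 mm high. Leave it.
There are look-alikes about, which are no part of the job. Leave any purple look-alike of the bottle_a alone.

How it is judged:
By the outcome, as a careful person would: the job done as asked, in the order asked, and still so for the second after the job is handed in, with the robot touching nothing.
It also fails if it takes over 72 s, if anything falls off the work surface, if the arm or the gripper's body presses on something with over 40 N, if the wrist force passes 120 N, or if a joint passes its speed limit or range.

### The arm

A 6-joint arm with a two-finger parallel gripper is mounted at the origin on a cart in front of the work surface, level with it; the furniture and walls round the work are solid. World frame = base frame: x ahead of the robot, y to its left, z up, the work surface at z = 0. Lengths are in m, angles in rad, forces in N, time in s.
With the tool pointing down it reaches from about 0.35 to 0.975 m from the base axis. Payload 4.9 kg.
Tool frame: the origin (TCP) lies at the very end of the fingers, on their centre line; the grasp point (between the pads) lies 19 mm behind it (ctrl.grasp_offset is the distance from the TCP to the grasp point, in m); z points along the fingers, y is the line along which they close (so a half turn about z gives the same grasp; the last joint's range is limited). The gripper opens to 85 mm and grips with 20 to 120 N. Pads are 22 mm wide; open, the fingers measure 114 mm over their backs; the gripper's body (76 mm by 85 mm) begins 54 mm behind the grasp point. The pads swing forward as they close: fully open they stand 13 mm farther back than shut.
Start: joints at [-1.422, 0.053, 1.613, -0, 1.476, -0.119], TCP at [0.165, -0.603, 0.231] pointing down, gripper open.
Joint ranges: [-3.01, 3.01], [-1.01, 2.22], [0.06, 2.58], [-1.02, 4.17], [0.09, 2.62], [-3.14, 3.14]. Speed limits (rad/s): [2.57, 2.57, 3.14, 3.14, 3.14, 3.14].

### API

Orientations are given as a rotation vector (axis times angle).
In Python, from station import ctrl, optics gives the robot as it stands.
- The arm moves only by the shell command python3 -m handwheel 'ROWS' [OPENING] [FORCE]. ROWS is JSON, a list of rows, each an object of numbers: "tx", "ty", "tz": the shift along the tool's x, y, z in mm; "roll": the turn about the tool's z in rad. A call has 1 to 12 rows; each row shifts and turns the commanded pose from where the row before left it, along the tool's axes as they then stand; what a row does not reach is not made up. A row lasts 1/12 s, in which the tool goes at most 41.7 mm and 7.16 degrees, less where a joint would pass 70% of its speed; a pose out of reach is approached as far as the arm can. A call with a gripper value outside its range is refused whole. OPENING is the finger opening in mm, from 0 to 85.4, set as the call begins (- or left out, the last holds). The fingers move at their own pace and stop on an object; FORCE is the grip in N (left out, the last holds). Time passes only in rows, so rows that do not move let the fingers close. It gives the time, the measured TCP pose, the force, the opening and the grip force at its end, in the units of the state.
- ctrl.get_obs(): the state, without advancing time (a new reading comes with each control period).
- optics.get_image(name): name is "side" or "top" or "wrist"; returns (picture, depth): 480x640x3 uint8, red, green, blue; 480x640 float32, m along the optical axis (not along the pixel's ray), 0 where there is no reading.
- optics.camera_params(name): a dict with "mtx" (3x3 intrinsics, pixels), "k1" (the pictures are not rectified: a ray, as slopes to the right and down, at radius r is drawn at 1 + k1 r^2 times it, then the intrinsics apply), "extrinsics" (4x4, takes a point from camera to world coordinates); the wrist camera has in their place "tool_from_camera" (4x4, takes a point from camera to tool coordinates, whose origin is the TCP and whose axes are the flange's). Camera axes: x right, y down, z forward; pixel columns grow to the right and rows downward; lengths in m; the calibration is good to about 2 mm. A picture is of the moment at which its call begins: read the wrist's pose just before it. camera_params takes no time and is no camera call.
- ctrl.finish_job(): hands the job in; it is judged then, once.
The state is a dict: "t": time; "q": joint angles; "dq": joint speeds; "effort": joint torques, N m; "tool_pos": TCP position; "tool_rot": TCP orientation; "contact_force": force on the tool from outside, world axes, zero at the start; "wrist_torque": the same for the moment, N m; "opening": finger opening in m; "grip_force": force on a finger pad.
Only numpy, scipy, OpenCV 4.12 (cv2) and the standard library are available. Lean on these libraries where they do the work, as an engineer would, in place of code of your own. Each camera call takes 0.05 s, during which the arm holds its last target. There are 200 camera calls.

## Working session

There is one attempt and no reset: what is moved stays moved. The work goes in short steps, Python scripts to look and compute and a shell command to move; the robot and the scene stay as the last step left them, time stands still between calls to the robot, and variables do not carry over. Pictures are saved under pics/ and viewed, at most 10 in all, crops included, and the job is handed in when it is done.

```bash
ls; mkdir -p pics
python3 - <<'E'
from station import ctrl, optics
import cv2, numpy as np
o=ctrl.get_obs(); print(o)
for n in ("side","top","wrist"):
    p,d=optics.get_image(n); np.savez(f"pics/{n}0.npz",p=p,d=d); cv2.imwrite(f"pics/{n}0.png",p[:,:,::-1]); 
    print(n,optics.camera_params(n))
E
```

```text
pics
{'t': 0.0, 'q': array([-1.42201250e+00,  5.33700577e-02,  1.61429600e+00,  4.81410689e-06,
        1.47601015e+00, -1.18994581e-01]), 'dq': array([-0.00077538,  0.00035222,  0.00138855, -0.0012737 ,  0.00016886,
        0.00075611]), 'effort': array([-1.23178768e-03, -3.93682408e+01, -3.70177674e+01, -1.82450035e-04,
        6.93979149e-03,  2.84796340e-05]), 'tool_pos': array([ 0.16527996, -0.60210015,  0.23005365]), 'tool_rot': array([-3.11141145e+00, -4.19090928e-01,  4.11920102e-05]), 'contact_force': array([-0.3163286 , -1.41912428, -0.15173526]), 'wrist_torque': array([ 0.01000548,  0.02916066, -0.03089412]), 'grip_force': 0.0, 'opening': 0.08521904451521359}
side {'mtx': array([[558.83087718,   0.        , 314.80746687],
       [  0.        , 558.83087718, 243.24164449],
       [  0.        ,   0.        ,   1.        ]]), 'k1': -0.1707879480272437, 'extrinsics': array([[-0.87842163,  0.40493098, -0.25378404,  0.87376011],
       [ 0.47787059,  0.73997086, -0.47337388,  0.63906709],
       [-0.00389096, -0.53709778, -0.84351101,  1.28095516],
       [ 0.        ,  0.     
[... 348 characters left out ...]
3 , -0.03602146],
       [-0.01992828, -0.11523131, -0.99313877,  1.39115877],
       [ 0.        ,  0.        ,  0.        ,  1.        ]])}
wrist {'mtx': array([[420.64235596,   0.        , 318.08883628],
       [  0.        , 420.64235596, 235.57768216],
       [  0.        ,   0.        ,   1.        ]]), 'k1': -0.06008338422964725, 'tool_from_camera': array([[-4.34306406e-04, -9.50166682e-01, -3.11742021e-01,
         8.08128225e-02],
       [ 9.99999864e-01, -5.02402557e-04,  1.38126467e-04,
         5.25781824e-04],
       [-2.87863155e-04, -3.11741919e-01,  9.50166771e-01,
        -1.41466737e-01],
       [ 0.00000000e+00,  0.00000000e+00,  0.00000000e+00,
         1.00000000e+00]])}
```

View pics/top0.png

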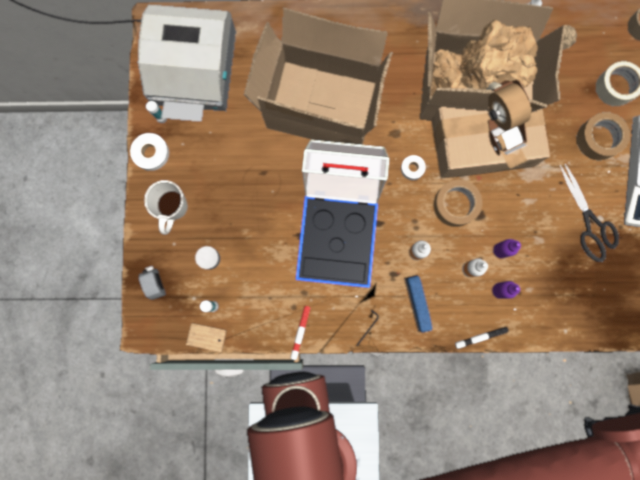

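View pics/side0.png

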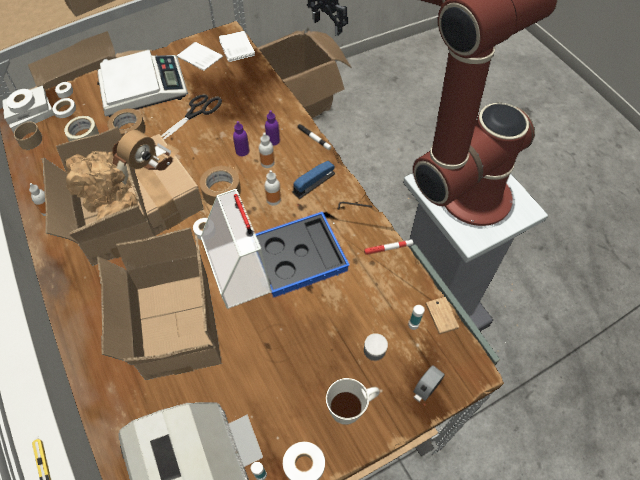

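Top view: the standing bottles with white nozzles are at (421,249) and (478,267), and the purple look-alikes at (508,247) and (508,289). The glue stick at the front of the bench is at (208,306), and its look-alike by the printer is at (153,108). The stapler is at (419,304), and the tray is centred at about (338,242). The side view shows orange labels at (272,187) and (265,150), and a further stray bottle at (37,195) far back.

```bash
cat > h.py <<'E'
import numpy as np, cv2
from station import ctrl, optics
from scipy.spatial.transform import Rotation as R
def ext(n,o=None):
    c=optics.camera_params(n)
    if n!="wrist": return c,c["extrinsics"]
    T=np.eye(4); T[:3,:3]=R.from_rotvec(o["tool_rot"]).as_matrix(); T[:3,3]=o["tool_pos"]
    return c,T@c["tool_from_camera"]
def slopes(c,uv):
    K=c["mtx"]; return cv2.undistortPoints(np.float64(uv).reshape(-1,1,2),K,np.array([c["k1"],0,0,0])).reshape(-1,2)
def ray(n,uv,o=None):
    c,E=ext(n,o); s=slopes(c,uv); d=np.c_[s,np.ones(len(s))]@E[:3,:3].T
    return E[:3,3],d
def plane(n,uv,z,o=None):
    p,d=ray(n,uv,o); return p+d*((z-p[2])/d[:,2])[:,None]
def cross(r1,r2):
    (p,d),(q,e)=r1,r2; d=d[0]/np.linalg.norm(d[0]); e=e[0]/np.linalg.norm(e[0])
    s=np.linalg.lstsq(np.c_[d,-e],q-p,rcond=None)[0]; a,b=p+d*s[0],q+e*s[1]
    return (a+b)/2,np.linalg.norm(a-b)
def cloud(n,d,o=None):
    c,E=ext(n,o); v,u=np.mgrid[:480,:640]; s=slopes(c,np.c_[u.ravel(),v.ravel()])
    P=np.c_[s,np.ones(len(s))]*d.reshape(-1,1); P=P@E[:3,:3].T+E[:3,3]; P[d.ravel()==0]=np.nan
    return P.reshape(480,640,3)
E
python3 - <<'E'
from h import *
np.set_printoptions(precision=4,suppress=True)
I={n:np.load(f"pics/{n}0.npz") for n in("top","side")}
C={n:cloud(n,I[n]["d"]) for n in I}
seeds=dict(A=(421,249),B=(478,267),glue=(208,306),stap=(419,304),mug=(165,202),tin=(206,257),tm=(152,283),pur1=(508,247),pur2=(508,289))
for k,uv in seeds.items():
    g=plane("top",[uv],.03)[0]; r=.09 if k=="stap" else .035
    for n in C:
        P=C[n]; m=(np.hypot(P[...,0]-g[0],P[...,1]-g[1])<r)&(P[...,2]>.012)
        Q=P[m]
        if len(Q)<5: print(k,n,len(Q));continue
        zm=np.percentile(Q[:,2],98); 
        T=Q[Q[:,2]>zm-.015]
        print(k,n,g[:2],len(Q),"ztop",zm,"top ctr",T[:,:2].mean(0),"x",np.percentile(Q[:,0],[2,98]),"y",np.percentile(Q[:,1],[2,98]))
        if k=="stap":
            rc=cv2.minAreaRect(np.float32(Q[Q[:,2]>.03][:,:2])); print("  rect",rc)
# tray: blue mask
for n in I:
    h=cv2.cvtColor(I[n]["p"],cv2.COLOR_RGB2HSV); m=cv2.inRange(h,(105,150,80),(128,255,255))
    nl,L,S,c=cv2.connectedComponentsWithStats(cv2.dilate(m,np.ones((3,3)))); 
    for i in np.argsort(-S[1:,4])[:3]+1: print(n,S[i],c[i])
    P=C[n]; i=np.argmax(S[1:,4])+1; mm=(L==i)&(m>0); Q=P[mm]; print(" z",np.nanpercentile(Q[:,2],[5,50,95]))
    Q=Q[(Q[:,2]>.028)&(Q[:,2]<.042)]; print("  rect",cv2.minAreaRect(np.float32(Q[:,:2])), cv2.boxPoints(cv2.minAreaRect(np.float32(Q[:,:2]))))
    ctr=cv2.findContours(np.uint8(mm),0,1)[0]; ctr=max(ctr,key=cv2.contourArea); print(" quad",cv2.approxPolyDP(ctr,6,True)[:,0].tolist())
    h2=cv2.inRange(h,(0,170,120),(6,255,255)); nl,L,S,c=cv2.connectedComponentsWithStats(h2)
    for i in range(1,nl):
        if S[i,4]>30: print(" red",n,S[i],c[i], np.nanmean(P[L==i],0))
t=I["top"]["p"][225:345,180:540]; s=I["side"]["p"][100:220,200:360]
t=cv2.resize(t,None,fx=2.2,fy=2.2,interpolation=2); s=cv2.resize(s,None,fx=2.5,fy=2.5,interpolation=2); g=cv2.resize(I["side"]["p"][280:400,380:460],None,fx=2.5,fy=2.5)
im=np.zeros((600,800,3),np.uint8); im[:264,:792]=t; im[270:570,:400]=s; im[270:570,410:610]=g
cv2.imwrite("pics/crop.png",im[:,:,::-1])
E
```

```text
A top [ 0.5273 -0.2738] 303 ztop 0.12545107222225244 top ctr [ 0.5234 -0.2643] x [0.5032 0.5412] y [-0.2811 -0.2453]
A side [ 0.5273 -0.2738] 403 ztop 0.12537974298564472 top ctr [ 0.5247 -0.2625] x [0.5071 0.5442] y [-0.2729 -0.2436]
B top [ 0.4812 -0.4131] 337 ztop 0.12707999609331963 top ctr [ 0.4785 -0.3981] x [0.4589 0.4971] y [-0.4104 -0.3788]
B side [ 0.4812 -0.4131] 332 ztop 0.12720055915303 top ctr [ 0.4789 -0.3942] x [0.4591 0.4971] y [-0.405  -0.3787]
glue top [0.3902 0.256 ] 164 ztop 0.09440876323927862 top ctr [0.39   0.2502] x [0.3779 0.402 ] y [0.2377 0.2616]
glue side [0.3902 0.256 ] 227 ztop 0.09446323890162017 top ctr [0.3908 0.2528] x [0.3788 0.4031] y [0.2417 0.2644]
stap top [ 0.3914 -0.265 ] 778 ztop 0.056377425844946503 top ctr [ 0.397  -0.2619] x [0.3283 0.4574] y [-0.2867 -0.2369]
  rect ((0.39289504289627075, -0.26342543959617615), (0.13990400731563568, 0.030886897817254066), 13.268990516662598)
stap side [ 0.3914 -0.265 ] 646 ztop 0.05766738169891705 top ctr [ 0.4006 -0.2584] x [0.3285 0.4613] y [-0.2826 -0.2349]
  rect ((0.3922261893749237, -0.261349052190
[... 1394 characters left out ...]
5), (0.18269111216068268, 0.20665322244167328), 83.40187072753906) [[ 0.4351 -0.1425]
 [ 0.6403 -0.1662]
 [ 0.6613  0.0153]
 [ 0.4561  0.039 ]]
 quad [[306, 198], [297, 278], [368, 285], [368, 277], [362, 285], [298, 276]]
 red top [325 165  41   6  62] [346.129 166.871] [ 0.6733 -0.0806  0.2803]
side [ 256  211   94   86 1191] [309.6213 258.2343]
 z [0.0108 0.032  0.0393]
  rect ((0.5471749901771545, -0.061503276228904724), (0.1890937238931656, 0.21023763716220856), 82.86183166503906) [[ 0.4311 -0.1423]
 [ 0.6397 -0.1684]
 [ 0.6632  0.0192]
 [ 0.4546  0.0454]]
 quad [[335, 239], [345, 265], [273, 294], [346, 270]]
 red side [235 196  15  32  99] [241.5657 210.8384] [ 0.6745 -0.0744  0.2816]
```

View pics/crop.png

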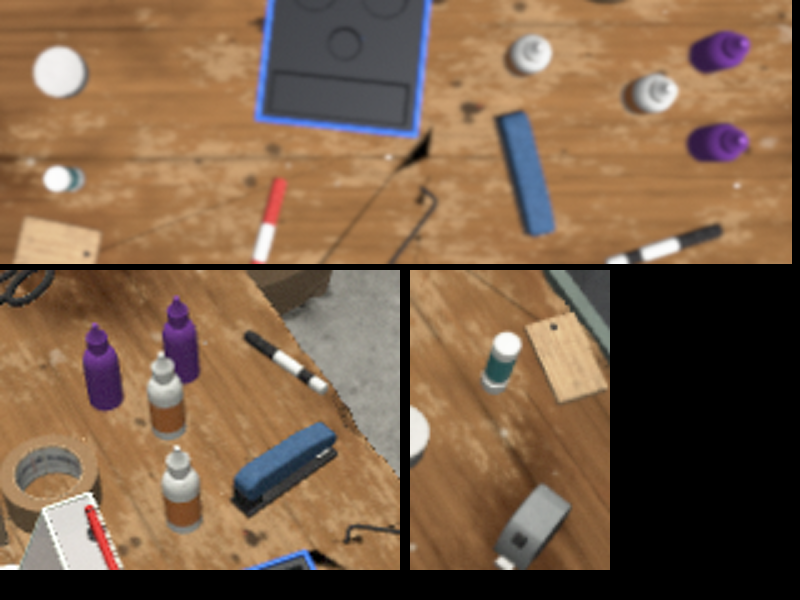

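The crop confirms bottles A (421,249) and B (478,267): both are clear with orange labels, and the two beside them are purple. The white and teal stick at (208,306) is the glue stick at the front of the bench. I'll move over the area between bottle A and the tray for a close wrist view.

```bash
python3 -m handwheel '[{"roll":0.1},{"roll":0.1},{"roll":0.1},{"roll":0.086},{"tx":21.7,"ty":-29.6},{"tx":21.7,"ty":-29.6},{"tx":21.7,"ty":-29.6},{"tx":21.7,"ty":-29.6},{"tx":21.7,"ty":-29.6},{"tx":21.7,"ty":-29.6},{"tx":21.7,"ty":-29.6},{"tx":21.7,"ty":-29.6}]' 85
python3 -m handwheel '[{"tx":21.7,"ty":-29.6},{"tx":21.7,"ty":-29.6},{"tx":21.7,"ty":-29.6},{"tx":21.7,"ty":-29.6},{"tx":21.7,"ty":-29.6},{"tx":21.7,"ty":-29.6},{"tx":21.7,"ty":-29.6},{}]'
cat >> h.py <<'E'
def snap(name,n="wrist",save=None):
    o=ctrl.get_obs(); p,d=optics.get_image(n); np.savez(f"pics/{name}.npz",p=p,d=d,pos=o["tool_pos"],rot=o["tool_rot"])
    cv2.imwrite(f"pics/{name}.png",p[:,:,::-1]); return o,p,d
def go(x,y,z,psi=None,o=None):
    o=o or ctrl.get_obs(); M=R.from_rotvec(o["tool_rot"]).as_matrix(); t=M.T@(np.array([x,y,z])-o["tool_pos"])*1000
    ps=np.arctan2(M[1,0],M[0,0]); print("from",o["tool_pos"].round(4),"psi",ps.round(4),"move tx,ty,tz",t.round(1),"roll",None if psi is None else round(ps-psi,3))
E
python3 - <<'E'
from h import *
snap("w1"); print(ctrl.get_obs()["t"])
E
```

```text
0.2$[0]: bad value
$[0]: bad value
```

View pics/w1.png

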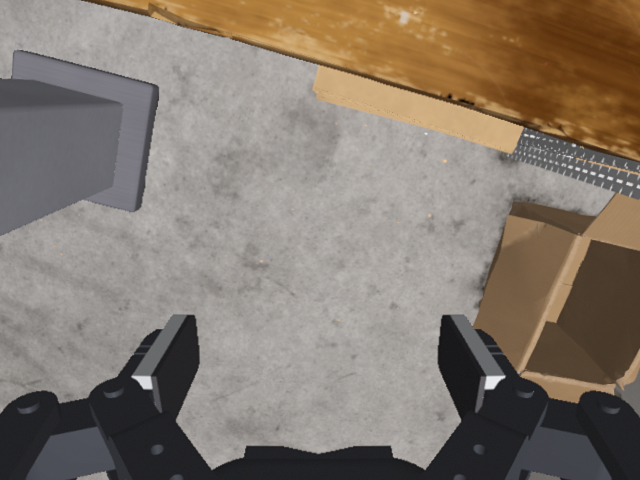

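The arm hasn't moved because the rows were refused, so the wrist view only shows floor. I'll try again with all four keys in every row.

```bash
python3 -m handwheel '[{"tx":0,"ty":0,"tz":0,"roll":0.1},{"tx":0,"ty":0,"tz":0,"roll":0.1},{"tx":0,"ty":0,"tz":0,"roll":0.1},{"tx":0,"ty":0,"tz":0,"roll":0.086},{"tx":22,"ty":-30,"tz":0,"roll":0},{"tx":22,"ty":-30,"tz":0,"roll":0},{"tx":22,"ty":-30,"tz":0,"roll":0},{"tx":22,"ty":-30,"tz":0,"roll":0},{"tx":22,"ty":-30,"tz":0,"roll":0},{"tx":22,"ty":-30,"tz":0,"roll":0},{"tx":22,"ty":-30,"tz":0,"roll":0},{"tx":22,"ty":-30,"tz":0,"roll":0}]' 85; python3 -m handwheel --help | head -30
```

```text
t: 1.2
tool_pos: [0.3693, -0.3835, 0.2312]
tool_rot: [3.136, -0.186, 0.0]
contact_force: [0.5, -1.2, -0.1]
opening: 0.0851
grip_force: 0.0invalid input: not JSON, or not a number
```

```bash
python3 -m handwheel '[{"tx":22,"ty":-30,"tz":0,"roll":0},{"tx":22,"ty":-30,"tz":0,"roll":0},{"tx":22,"ty":-30,"tz":0,"roll":0},{"tx":22,"ty":-30,"tz":0,"roll":0},{"tx":22,"ty":-30,"tz":0,"roll":0},{"tx":22,"ty":-20,"tz":0,"roll":0},{"tx":22,"ty":0,"tz":0,"roll":0},{"tx":0,"ty":0,"tz":0,"roll":0},{"tx":0,"ty":0,"tz":0,"roll":0}]'
python3 - <<'E'
from h import *
snap("w2"); go(.525,-.2635,.2,-.119)
E
```

```text
t: 1.95
tool_pos: [0.5417, -0.234, 0.2308]
tool_rot: [-3.136, 0.183, 0.002]
contact_force: [-0.4, -0.2, -0.2]
opening: 0.085
grip_force: 0.0
from [ 0.5411 -0.2344  0.2308] psi -0.1179 move tx,ty,tz [-12.5  30.8  30.9] roll 0.001
```

View pics/w2.png

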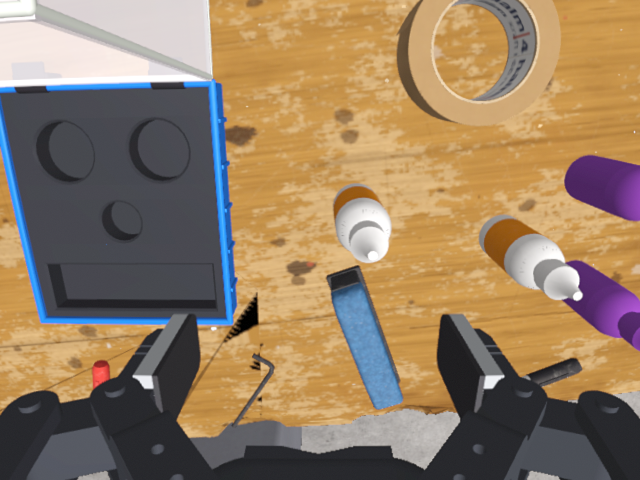

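The wrist view shows the tray with its blue rim from (0,88) to (240,325). The large pockets are at (66,150) and (160,148), the small one at (122,220) and the long one at about (132,285). Bottle A's nozzle is at (371,257) and bottle B's at (577,295). Next I'll measure these from the wrist view and check them against the top and side views.

Run:
```python
from h import *
from scipy.optimize import least_squares
np.set_printoptions(precision=4,suppress=True)
W=np.load("pics/w2.npz"); o={"tool_pos":W["pos"],"tool_rot":W["rot"]}
I={"top":np.load("pics/top0.npz"),"side":np.load("pics/side0.npz"),"wrist":W}
C={n:cloud(n,I[n]["d"],o) for n in I}
def circ(Q,r):
    f=least_squares(lambda c:np.hypot(Q[:,0]-c[0],Q[:,1]-c[1])-r,Q.mean(0)[:2],loss="soft_l1",f_scale=.001); return f.x,np.sqrt(np.mean(f.fun**2))
for k,g,r,zl in (("A",(.524,-.2635),.021,(.02,.08)),("B",(.4785,-.396),.021,(.02,.08)),("glue",(.39,.2515),.0135,(.02,.08))):
    for n in C:
        P=C[n]; m=(np.hypot(P[...,0]-g[0],P[...,1]-g[1])<.032)
        Q=P[m&(P[...,2]>zl[0])&(P[...,2]<zl[1])]; T=P[m&(P[...,2]>.01)]
        if len(Q)<10: continue
        print(k,n,len(Q),circ(Q,r), "tip",np.nanmax(T[:,2]),T[T[:,2]>np.nanmax(T[:,2])-.012].mean(0))
tips={"wA":(371,257),"wB":(577,295)}
for n in C: print(n,"bench z",np.nanmedian(C[n][...,2][(abs(C[n][...,0]-.5)<.05)&(abs(C[n][...,1]+.2)<.03)]))
# tray quad per view
for n in C:
    P=C[n]; h=cv2.cvtColor(I[n]["p"],cv2.COLOR_RGB2HSV); m=cv2.inRange(h,(100,120,60),(128,255,255))>0
    m&=(abs(P[...,2]-.034)<.006)&(np.hypot(P[...,0]-.548,P[...,1]+.063)<.16)
    rc=cv2.minAreaRect(np.float32(P[m][:,:2])); print("tray",n,rc, "z",np.median(P[m][:,2]))
    f=(P[...,2]<.022)&(P[...,2]>.002)&(np.hypot(P[...,0]-.548,P[...,1]+.063)<.12)
    a=-.118; L=P[...,:2]-[.5455,-.0622]; lx=L[...,0]*np.cos(a)+L[...,1]*np.sin(a); ly=-L[...,0]*np.sin(a)+L[...,1]*np.cos(a)
    f&=(abs(lx)<.095)&(abs(ly)<.083)
    nl,lab,S,c=cv2.connectedComponentsWithStats(np.uint8(f))
    for i in range(1,nl):
        if S[i,4]>40: q=lab==i; print("  floor",n,c[i].round(),S[i,4],"local ctr of bounds",[(np.percentile(v[q],2)+np.percentile(v[q],98))/2 for v in(lx,ly)],"z",np.median(P[q][:,2]))
P=C["wrist"]; m=(P[...,2]>.03)&(np.hypot(P[...,0]-.392,P[...,1]+.262)<.09)&(P[...,2]<.07); print("stap wrist",cv2.minAreaRect(np.float32(P[m][:,:2])),np.percentile(P[m][:,2],97))
# nozzle tips by rays (wrist) x top/side tip pixels: topmost pixel triangulation
for k,wp,tp in(("A",(371,257),(423.5,246)),("B",(577,295),(482,264))): print(k,"tip wrist x top",cross(ray("wrist",[wp],o),ray("top",[tp])))
```

```text
A top 128 (array([ 0.5238, -0.2664]), np.float64(0.0018994081245192914)) tip 0.1304551761117887 [ 0.5228 -0.2651  0.125 ]
A side 219 (array([ 0.5232, -0.2663]), np.float64(0.0021372453879636493)) tip 0.13341918420746102 [ 0.5244 -0.2624  0.127 ]
A wrist 1424 (array([ 0.5247, -0.2668]), np.float64(0.0018661468712088648)) tip 0.3171230634021662 [ 0.5528 -0.2617  0.31  ]
B top 166 (array([ 0.479 , -0.3997]), np.float64(0.0021111814373667766)) tip 0.13170991502549012 [ 0.4786 -0.3977  0.1258]
B side 217 (array([ 0.4759, -0.3994]), np.float64(0.0026404980566202382)) tip 0.13044475780800924 [ 0.4777 -0.3947  0.1251]
B wrist 2368 (array([ 0.4804, -0.3999]), np.float64(0.001512136839750976)) tip 0.12853315858682418 [ 0.4823 -0.3977  0.1223]
glue top 55 (array([0.3902, 0.2517]), np.float64(0.00042913426544526176)) tip 0.0958468293203174 [0.3899 0.2508 0.0897]
glue side 112 (array([0.3885, 0.2505]), np.float64(0.0011545722828536552)) tip 0.0957999335619244 [0.3902 0.2524 0.0908]
top bench z -0.0019668151705829473
side bench z -0.00023818211310544513
wrist bench z -0.0020768552419181963
tray to
[... 1727 characters left out ...]
ds [np.float64(0.055608513268243814), np.float64(-0.03638884690245066)] z 0.009015513704763639
  floor wrist [123. 220.] 1055 local ctr of bounds [np.float64(-0.00583029019167299), np.float64(0.003975201559364422)] z 0.009174522099540505
  floor wrist [135. 285.] 6512 local ctr of bounds [np.float64(-0.06937348229567987), np.float64(0.0031322881911384493)] z 0.009006015189248706
stap wrist ((0.3962346017360687, -0.26386192440986633), (0.13881352543830872, 0.03079845942556858), 13.260406494140625) 0.05247761955991313
A tip wrist x top (array([ 0.5239, -0.2644,  0.1255]), np.float64(0.002459198692516443))
B tip wrist x top (array([ 0.4817, -0.3966,  0.1289]), np.float64(0.0031394557846953705))
```

```bash
python3 -m handwheel '[{"tx":-13,"ty":33,"tz":0,"roll":0},{"tx":0,"ty":0,"tz":35,"roll":0},{"tx":0,"ty":0,"tz":35,"roll":0},{"tx":0,"ty":0,"tz":35,"roll":0},{"tx":0,"ty":0,"tz":35,"roll":0},{"tx":0,"ty":0,"tz":18,"roll":0},{"tx":0,"ty":0,"tz":12,"roll":0},{"tx":0,"ty":0,"tz":0,"roll":0},{"tx":0,"ty":0,"tz":0,"roll":0}]'
python3 -m handwheel '[{"tx":0,"ty":0,"tz":0,"roll":0},{"tx":0,"ty":0,"tz":0,"roll":0},{"tx":0,"ty":0,"tz":0,"roll":0},{"tx":0,"ty":0,"tz":0,"roll":0},{"tx":0,"ty":0,"tz":0,"roll":0},{"tx":0,"ty":0,"tz":0,"roll":0}]' 30 30
python3 - <<'E'
from h import *
snap("w3")
E
```

```text
t: 2.75
tool_pos: [0.5243, -0.2663, 0.0618]
tool_rot: [3.136, -0.187, 0.0]
contact_force: [-0.4, -0.6, 0.1]
opening: 0.0848
grip_force: 0.0
t: 3.25
tool_pos: [0.5256, -0.2663, 0.0633]
tool_rot: [3.135, -0.185, 0.003]
contact_force: [-1.2, 1.7, 6.0]
opening: 0.0395
grip_force: 30.0
```

View pics/w3.png

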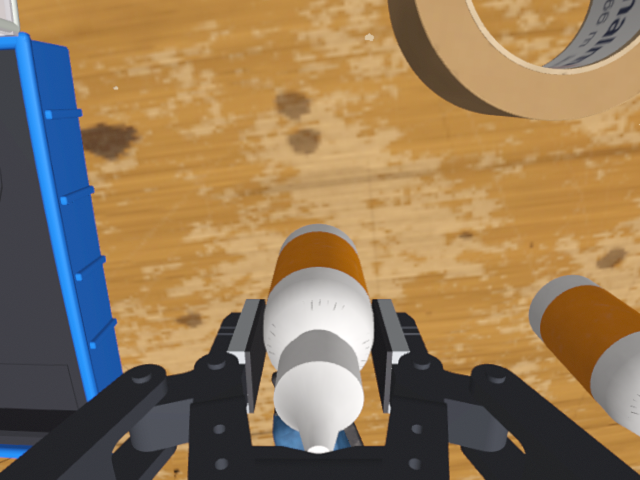

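The wrist view shows bottle A between the pads, around (318,330), but they meet it high, on the shoulder: the opening is 39.5 mm against a 42 mm body. I'll open, drop 5 mm and close again.

```bash
python3 -m handwheel '[{"tx":0,"ty":0,"tz":0,"roll":0},{"tx":0,"ty":0,"tz":0,"roll":0},{"tx":0,"ty":0,"tz":5,"roll":0},{"tx":0,"ty":0,"tz":0,"roll":0},{"tx":0,"ty":0,"tz":0,"roll":0}]' 56
python3 -m handwheel '[{"tx":0,"ty":0,"tz":0,"roll":0},{"tx":0,"ty":0,"tz":0,"roll":0},{"tx":0,"ty":0,"tz":0,"roll":0},{"tx":0,"ty":0,"tz":0,"roll":0},{"tx":0,"ty":0,"tz":0,"roll":0}]' 30 30
python3 - <<'E'
from h import *
for n in ("side","wrist"): snap("s4"+n,n)
P=cloud("side",np.load("pics/s4side.npz")["d"]); m=(np.hypot(P[...,0]-.524,P[...,1]+.266)<.03)&(P[...,2]>.01)&(P[...,2]<.05); print(P[m].mean(0),m.sum())
E
```

```text
t: 3.72
tool_pos: [0.524, -0.2653, 0.0553]
tool_rot: [-3.135, 0.186, 0.002]
contact_force: [-0.1, 0.3, 0.0]
opening: 0.0562
grip_force: 0.0
t: 4.13
tool_pos: [0.5246, -0.2657, 0.0562]
tool_rot: [3.136, -0.186, -0.0]
contact_force: [0.4, 0.5, -0.1]
opening: 0.04
grip_force: 30.3
[ 0.53054287 -0.25079145  0.03068777] 121
```

```bash
python3 -m handwheel '[{"tx":0,"ty":0,"tz":-25,"roll":0},{"tx":0,"ty":0,"tz":-40,"roll":0},{"tx":7.4,"ty":-35,"tz":0,"roll":0},{"tx":7.4,"ty":-35,"tz":0,"roll":0},{"tx":7.4,"ty":-35,"tz":0,"roll":0},{"tx":0,"ty":0,"tz":0,"roll":-0.124},{"tx":0,"ty":0,"tz":0,"roll":-0.124},{"tx":0,"ty":0,"tz":0,"roll":-0.124},{"tx":0,"ty":0,"tz":0,"roll":-0.124},{"tx":0,"ty":0,"tz":0,"roll":-0.124},{"tx":0,"ty":0,"tz":0,"roll":-0.124},{"tx":0,"ty":0,"tz":0,"roll":-0.124}]'
python3 -m handwheel '[{"tx":0,"ty":0,"tz":0,"roll":-0.124},{"tx":0,"ty":0,"tz":0,"roll":-0.124},{"tx":0,"ty":0,"tz":0,"roll":-0.124},{"tx":0,"ty":0,"tz":0,"roll":-0.124},{"tx":0,"ty":0,"tz":0,"roll":-0.124},{"tx":0,"ty":0,"tz":0,"roll":-0.124},{"tx":0,"ty":0,"tz":0,"roll":-0.124},{"tx":0,"ty":0,"tz":0,"roll":-0.124},{"tx":0,"ty":0,"tz":0,"roll":-0.124},{"tx":0,"ty":0,"tz":0,"roll":-0.124},{"tx":0,"ty":0,"tz":0,"roll":-0.124},{"tx":0,"ty":0,"tz":0,"roll":-0.124}]'
python3 -m handwheel '[{"tx":0,"ty":0,"tz":0,"roll":-0.124},{"tx":0,"ty":0,"tz":0,"roll":-0.124},{"tx":0,"ty":0,"tz":0,"roll":-0.124},{"tx":0,"ty":0,"tz":0,"roll":-0.124},{"tx":0,"ty":0,"tz":0,"roll":-0.124},{"tx":0,"ty":0,"tz":0,"roll":-0.124},{"tx":0,"ty":0,"tz":0,"roll":-0.042},{"tx":0,"ty":0,"tz":0,"roll":0}]'
python3 - <<'E'
from h import *
snap("w5"); go(.6047,-.0293,.12,np.pi-.112)
E
```

```text
t: 5.23
tool_pos: [0.5589, -0.1639, 0.1211]
tool_rot: [-2.92, -1.159, 0.0]
contact_force: [0.3, 0.1, -0.3]
opening: 0.0404
grip_force: 30.7
t: 6.23
tool_pos: [0.5589, -0.164, 0.1211]
tool_rot: [-1.363, -2.83, -0.0]
contact_force: [-0.1, 0.4, -0.8]
opening: 0.0399
grip_force: 30.7
t: 6.9
tool_pos: [0.5589, -0.164, 0.1211]
tool_rot: [-0.184, -3.136, -0.0]
contact_force: [-0.5, 0.8, -0.6]
opening: 0.0404
grip_force: 30.7
from [ 0.5589 -0.164   0.1211] psi 3.0227 move tx,ty,tz [-29.5 139.2   1.1] roll -0.007
```

View pics/w5.png

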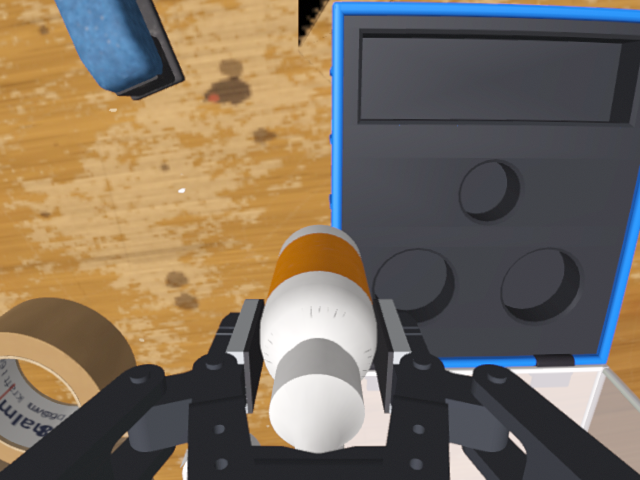

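The wrist view shows bottle A upright in the grip at (318,300). The left pocket is at (540,285), the right one at (412,285), the small one at (490,191) and the long one at (495,80). I'll fit the rims.

```bash
cat >> h.py <<'E'
def rims(name,cut=.004):
    W=np.load(f"pics/{name}.npz"); o={"tool_pos":W["pos"],"tool_rot":W["rot"]}
    P=cloud("wrist",W["d"],o); a=-.112; L=P[...,:2]-[.5465,-.063]
    lx=L[...,0]*np.cos(a)+L[...,1]*np.sin(a); ly=-L[...,0]*np.sin(a)+L[...,1]*np.cos(a)
    ins=(lx>-.096)&(lx<.094)&(abs(ly)<.083); foam=np.nanmedian(P[...,2][ins&(P[...,2]>.024)&(P[...,2]<.036)]); print("foam z",foam)
    m=np.uint8(ins&(P[...,2]<foam-cut)); m=cv2.morphologyEx(m,cv2.MORPH_OPEN,np.ones((3,3)))
    for c in cv2.findContours(m,cv2.RETR_EXTERNAL,cv2.CHAIN_APPROX_NONE)[0]:
        if cv2.contourArea(c)<300: continue
        q=plane("wrist",c[:,0],foam,o)[:,:2]; x0,y0,w,h=cv2.boundingRect(c)
        if w*h and h*1.6<w: r=cv2.minAreaRect(np.float32(q)); print("long",r); continue
        f=least_squares(lambda p:np.hypot(*(q-p[:2]).T)-p[2],[*q.mean(0),.02],loss="soft_l1",f_scale=.001)
        print("round",c[:,0].mean(0).round(),"ctr",f.x[:2].round(4),"dia",round(f.x[2]*2000,1))
    return P,o
from scipy.optimize import least_squares
E
python3 - <<'E'
from h import *
P,o=rims("w5")
t=o["tool_pos"]; m=(np.hypot(P[...,0]-t[0],P[...,1]-t[1])<.03)&(P[...,2]>.075)&(P[...,2]<.135); Q=P[m]
for lo,hi in((.07,.1),(.1,.13)):
    q=Q[(Q[:,2]>lo)&(Q[:,2]<hi)]
    f=least_squares(lambda c:np.hypot(*(q[:,:2]-c).T)-.021,q[:,:2].mean(0),loss="soft_l1",f_scale=.001); print("bottle",f.x,"tcp",t,len(q))
print(np.nanmin(P[m][:,2]))
E
```

```text
foam z 0.02875601656603534
round [540. 285.] ctr [ 0.6049 -0.0312] dia 47.3
round [414. 285.] ctr [ 0.5952 -0.1089] dia 46.8
round [489. 191.] ctr [ 0.5415 -0.0637] dia 33.1
long ((0.48080670833587646, -0.05708034336566925), (0.14936795830726624, 0.04359329864382744), 83.48213195800781)
bottle [ 0.55947835 -0.16378525] tcp [ 0.55886911 -0.16398119  0.12109534] 1404
bottle [ 0.55944675 -0.16408982] tcp [ 0.55886911 -0.16398119  0.12109534] 3148
0.07506507549057931
```

```bash
python3 -m handwheel '[{"tx":-7.25,"ty":34.5,"tz":0,"roll":0},{"tx":-7.25,"ty":34.5,"tz":0,"roll":0},{"tx":-7.25,"ty":34.5,"tz":0,"roll":0},{"tx":-7.25,"ty":34.5,"tz":0,"roll":0},{"tx":0,"ty":0,"tz":0,"roll":0},{"tx":0,"ty":0,"tz":12,"roll":0},{"tx":0,"ty":0,"tz":12,"roll":0},{"tx":0,"ty":0,"tz":0,"roll":0}]'
python3 -m handwheel '[{"tx":0,"ty":0,"tz":8,"roll":0},{"tx":0,"ty":0,"tz":8,"roll":0},{"tx":0,"ty":0,"tz":8,"roll":0},{"tx":0,"ty":0,"tz":5,"roll":0},{"tx":0,"ty":0,"tz":1,"roll":0},{"tx":0,"ty":0,"tz":0,"roll":0}]'
```

```text
t: 7.62
tool_pos: [0.6013, -0.0309, 0.093]
tool_rot: [-0.187, -3.129, -0.001]
contact_force: [-0.6, 0.8, -0.8]
opening: 0.0403
grip_force: 30.8
t: 8.12
tool_pos: [0.6039, -0.0306, 0.0669]
tool_rot: [-0.185, -3.136, -0.0]
contact_force: [-0.2, 0.0, -0.2]
opening: 0.0402
grip_force: 30.8
```

```bash
python3 -m handwheel '[{"tx":0,"ty":0,"tz":1.5,"roll":0},{"tx":0,"ty":0,"tz":0,"roll":0}]'
python3 -m handwheel '[{"tx":0,"ty":0,"tz":0,"roll":0},{"tx":0,"ty":0,"tz":0,"roll":0},{"tx":0,"ty":0,"tz":0,"roll":0},{"tx":0,"ty":0,"tz":-15,"roll":0},{"tx":0,"ty":0,"tz":-40,"roll":0},{"tx":0,"ty":0,"tz":-40,"roll":0},{"tx":0,"ty":0,"tz":-20,"roll":0},{"tx":0,"ty":0,"tz":0,"roll":0}]' 58
python3 - <<'E'
from h import *
o,p,d=snap("t6","top"); P=cloud("top",d)
m=(np.hypot(P[...,0]-.6045,P[...,1]+.0303)<.02)&(P[...,2]<.16);print(np.nanmax(P[m][:,2]))
go(.479,-.3985,.18,np.pi-.112)
E
```

```text
t: 8.28
tool_pos: [0.6045, -0.0305, 0.0663]
tool_rot: [0.185, 3.135, -0.0]
contact_force: [0.2, -0.5, -0.2]
opening: 0.0404
grip_force: 30.8
t: 8.95
tool_pos: [0.6079, -0.031, 0.1887]
tool_rot: [0.184, 3.124, -0.002]
contact_force: [0.5, 1.1, 1.1]
opening: 0.0582
grip_force: 0.0
0.13511139585351573
from [ 0.6063 -0.0308  0.1852] psi 3.0239 move tx,ty,tz [  83.3 -380.1    4.7] roll -0.006
```

```bash
python3 -m handwheel '[{"tx":7.5,"ty":-34.6,"tz":0,"roll":0},{"tx":7.5,"ty":-34.6,"tz":0,"roll":0},{"tx":7.5,"ty":-34.6,"tz":0,"roll":0},{"tx":7.5,"ty":-34.6,"tz":0,"roll":0},{"tx":7.5,"ty":-34.6,"tz":0,"roll":0},{"tx":7.5,"ty":-34.6,"tz":0,"roll":0},{"tx":7.5,"ty":-34.6,"tz":0,"roll":0},{"tx":7.5,"ty":-34.6,"tz":0,"roll":0},{"tx":7.5,"ty":-34.6,"tz":0,"roll":0},{"tx":7.5,"ty":-34.6,"tz":0,"roll":0},{"tx":7.5,"ty":-34.6,"tz":0,"roll":0},{"tx":0,"ty":0,"tz":0,"roll":0}]' 70
python3 -m handwheel '[{"tx":0,"ty":0,"tz":0,"roll":0}]'
python3 - <<'E'
from h import *
o,p,d=snap("w7"); P=cloud("wrist",d,o)
m=(np.hypot(P[...,0]-.48,P[...,1]+.399)<.034)&(P[...,2]<.08)&(P[...,2]>.015);q=P[m]; print(len(q))
f=least_squares(lambda c:np.hypot(*(q[:,:2]-c).T)-.021,q[:,:2].mean(0),loss="soft_l1",f_scale=.001); print(f.x)
go(*f.x,.0562)
E
```

```text
t: 10.0
tool_pos: [0.4743, -0.4031, 0.1785]
tool_rot: [-0.193, -3.133, 0.0]
contact_force: [-0.3, 0.4, 0.3]
opening: 0.0699
grip_force: 0.0
t: 10.08
tool_pos: [0.4759, -0.3995, 0.1785]
tool_rot: [-0.19, -3.133, -0.004]
contact_force: [0.1, 1.3, 0.1]
opening: 0.0697
grip_force: 0.0
2007
[ 0.48111373 -0.39948761]
from [ 0.4765 -0.3983  0.1787] psi 3.0224 move tx,ty,tz [ -5.   -0.9 122.5] roll None
```

```bash
python3 -m handwheel '[{"tx":-4,"ty":-0.5,"tz":0,"roll":0},{"tx":0,"ty":0,"tz":35,"roll":0},{"tx":0,"ty":0,"tz":35,"roll":0},{"tx":0,"ty":0,"tz":25,"roll":0},{"tx":0,"ty":0,"tz":15,"roll":0},{"tx":0,"ty":0,"tz":12.5,"roll":0},{"tx":0,"ty":0,"tz":0,"roll":0},{"tx":0,"ty":0,"tz":0,"roll":0}]'
python3 -m handwheel '[{"tx":0,"ty":0,"tz":0,"roll":0},{"tx":0,"ty":0,"tz":0,"roll":0},{"tx":0,"ty":0,"tz":0,"roll":0},{"tx":0,"ty":0,"tz":0,"roll":0},{"tx":0,"ty":0,"tz":0,"roll":0},{"tx":0,"ty":0,"tz":0,"roll":0}]' 30 30
```

```text
t: 10.8
tool_pos: [0.482, -0.3988, 0.0582]
tool_rot: [-0.183, -3.136, -0.0]
contact_force: [0.8, 0.1, 0.8]
opening: 0.0702
grip_force: 0.0
t: 11.3
tool_pos: [0.4821, -0.4002, 0.0599]
tool_rot: [0.185, 3.134, -0.002]
contact_force: [-0.5, 1.3, 5.5]
opening: 0.0399
grip_force: 30.5
```

```bash
python3 -m handwheel '[{"tx":0,"ty":0,"tz":0,"roll":0},{"tx":0,"ty":0,"tz":0,"roll":0},{"tx":0,"ty":0,"tz":3,"roll":0},{"tx":0,"ty":0,"tz":0,"roll":0},{"tx":0,"ty":0,"tz":0,"roll":0}]' 56
python3 -m handwheel '[{"tx":0,"ty":0,"tz":0,"roll":0},{"tx":0,"ty":0,"tz":0,"roll":0},{"tx":0,"ty":0,"tz":0,"roll":0},{"tx":0,"ty":0,"tz":0,"roll":0},{"tx":0,"ty":0,"tz":0,"roll":0}]' 30 30
python3 - <<'E'
from h import *
go(.5953,-.1096,.121)
E
```

```text
t: 11.72
tool_pos: [0.4809, -0.3994, 0.0545]
tool_rot: [-0.185, -3.135, -0.001]
contact_force: [-0.4, -0.3, -0.4]
opening: 0.056
grip_force: 0.0
t: 12.13
tool_pos: [0.4813, -0.3997, 0.0553]
tool_rot: [-0.185, -3.136, -0.0]
contact_force: [-0.5, -0.8, 0.1]
opening: 0.0405
grip_force: 30.4
from [ 0.4813 -0.3997  0.0553] psi 3.0238 move tx,ty,tz [-79.1 301.4 -65.7] roll None
```

```bash
python3 -m handwheel '[{"tx":0,"ty":0,"tz":-35,"roll":0},{"tx":0,"ty":0,"tz":-40,"roll":0},{"tx":-8.8,"ty":33.5,"tz":0,"roll":0},{"tx":-8.8,"ty":33.5,"tz":0,"roll":0},{"tx":-8.8,"ty":33.5,"tz":0,"roll":0},{"tx":-8.8,"ty":33.5,"tz":0,"roll":0},{"tx":-8.8,"ty":33.5,"tz":0,"roll":0},{"tx":-8.8,"ty":33.5,"tz":0,"roll":0},{"tx":-8.8,"ty":33.5,"tz":0,"roll":0},{"tx":-8.8,"ty":33.5,"tz":0,"roll":0},{"tx":-8.8,"ty":33.5,"tz":0,"roll":0},{"tx":0,"ty":0,"tz":0,"roll":0}]'
python3 -m handwheel '[{"tx":0,"ty":0,"tz":0,"roll":0},{"tx":0,"ty":0,"tz":0,"roll":0}]'
python3 - <<'E'
from h import *
o,p,d=snap("w8"); P=cloud("wrist",d,o); t=o["tool_pos"]
m=(np.hypot(P[...,0]-t[0],P[...,1]-t[1])<.03)&(P[...,2]>.09)&(P[...,2]<.14);q=P[m]
f=least_squares(lambda c:np.hypot(*(q[:,:2]-c).T)-.021,q[:,:2].mean(0),loss="soft_l1",f_scale=.001); print("bottle",f.x,len(q))
go(.5956,-.1096,.0655)
E
```

```text
t: 13.13
tool_pos: [0.5966, -0.1043, 0.1301]
tool_rot: [0.176, 3.136, 0.004]
contact_force: [-0.5, -0.8, 0.0]
opening: 0.0403
grip_force: 30.8
t: 13.3
tool_pos: [0.5951, -0.1096, 0.13]
tool_rot: [-0.184, -3.136, 0.0]
contact_force: [-0.0, -0.2, -0.1]
opening: 0.0404
grip_force: 30.8
bottle [ 0.59446928 -0.10962084] 4432
from [ 0.5951 -0.1102  0.1301] psi 3.0232 move tx,ty,tz [-0.5  0.7 64.6] roll None
```

```bash
python3 -m handwheel '[{"tx":-1,"ty":0.5,"tz":10,"roll":0},{"tx":0,"ty":0,"tz":15,"roll":0},{"tx":0,"ty":0,"tz":10,"roll":0},{"tx":0,"ty":0,"tz":8,"roll":0},{"tx":0,"ty":0,"tz":8,"roll":0},{"tx":0,"ty":0,"tz":8,"roll":0},{"tx":0,"ty":0,"tz":6,"roll":0},{"tx":0,"ty":0,"tz":0,"roll":0},{"tx":0,"ty":0,"tz":0,"roll":0}]'
python3 -m handwheel '[{"tx":0,"ty":0,"tz":0,"roll":0},{"tx":0,"ty":0,"tz":0,"roll":0},{"tx":0,"ty":0,"tz":0,"roll":0},{"tx":0,"ty":0,"tz":-15,"roll":0},{"tx":0,"ty":0,"tz":-40,"roll":0},{"tx":0,"ty":0,"tz":-40,"roll":0},{"tx":0,"ty":0,"tz":-20,"roll":0},{"tx":0,"ty":0,"tz":0,"roll":0},{"tx":0,"ty":0,"tz":0,"roll":0}]' 55
python3 - <<'E'
from h import *
go(.39,.2515,.185)
E
```

```text
t: 14.1
tool_pos: [0.5968, -0.1093, 0.0655]
tool_rot: [0.185, 3.135, -0.0]
contact_force: [-0.5, 0.4, -0.3]
opening: 0.0402
grip_force: 30.8
t: 14.85
tool_pos: [0.5976, -0.1095, 0.1826]
tool_rot: [0.185, 3.132, -0.002]
contact_force: [0.0, 0.3, -0.8]
opening: 0.0545
grip_force: 0.0
from [ 0.5976 -0.1095  0.1826] psi 3.0239 move tx,ty,tz [248.5 334.1  -3.8] roll None
```

```bash
python3 -m handwheel '[{"tx":22.6,"ty":30.4,"tz":0,"roll":0},{"tx":22.6,"ty":30.4,"tz":0,"roll":0},{"tx":22.6,"ty":30.4,"tz":0,"roll":0},{"tx":22.6,"ty":30.4,"tz":0,"roll":0},{"tx":22.6,"ty":30.4,"tz":0,"roll":0},{"tx":22.6,"ty":30.4,"tz":0,"roll":0},{"tx":22.6,"ty":30.4,"tz":0,"roll":0},{"tx":22.6,"ty":30.4,"tz":0,"roll":0},{"tx":22.6,"ty":30.4,"tz":0,"roll":0},{"tx":22.6,"ty":30.4,"tz":0,"roll":0},{"tx":22.6,"ty":30.4,"tz":0,"roll":0},{"tx":0,"ty":0,"tz":0,"roll":0}]' 60
python3 -m handwheel '[{"tx":0,"ty":0,"tz":0,"roll":0},{"tx":0,"ty":0,"tz":0,"roll":0}]'
python3 - <<'E'
from h import *
o,p,d=snap("w9"); P=cloud("wrist",d,o); snap("t9","top")
m=(np.hypot(P[...,0]-.39,P[...,1]-.2515)<.03)&(P[...,2]<.08)&(P[...,2]>.012);q=P[m]; print(len(q))
f=least_squares(lambda c:np.hypot(*(q[:,:2]-c).T)-.0135,q[:,:2].mean(0),loss="soft_l1",f_scale=.001); print(f.x)
m=(np.hypot(P[...,0]-.39,P[...,1]-.2515)<.02)&(P[...,2]<.11)&(P[...,2]>.06);print("top z",np.percentile(P[m][:,2],95),P[m].mean(0))
go(*f.x,.058)
P=cloud("top",np.load("pics/t9.npz")["d"])
for c in((.6045,-.0303),(.5956,-.1098)):
    m=(np.hypot(P[...,0]-c[0],P[...,1]-c[1])<.026)&(P[...,2]>.05);T=P[m];T=T[T[:,2]>T[:,2].max()-.015];print("bottle tip",T.mean(0),T[:,2].max())
E
```

```text
t: 15.85
tool_pos: [0.3845, 0.2558, 0.1778]
tool_rot: [-0.174, -3.132, -0.0]
contact_force: [-0.5, -0.1, 0.0]
opening: 0.0601
grip_force: 0.0
t: 16.02
tool_pos: [0.3882, 0.2515, 0.1787]
tool_rot: [-0.184, -3.134, 0.003]
contact_force: [0.1, 0.1, 0.1]
opening: 0.0599
grip_force: 0.0
929
[0.3918146 0.2509138]
top z 0.08978809964398214 [0.38809035 0.25136153 0.08501477]
from [0.3891 0.251  0.1794] psi 3.022 move tx,ty,tz [ -2.8   0.4 121.4] roll None
bottle tip [ 0.60287952 -0.03038706  0.13115545] 0.14040711281060836
bottle tip [ 0.59312326 -0.10869269  0.13239264] 0.14082098167018242
```

```bash
python3 -m handwheel '[{"tx":-2.5,"ty":0,"tz":30,"roll":0},{"tx":0,"ty":0,"tz":35,"roll":0},{"tx":0,"ty":0,"tz":30,"roll":0},{"tx":0,"ty":0,"tz":15,"roll":0},{"tx":0,"ty":0,"tz":12,"roll":0},{"tx":0,"ty":0,"tz":0,"roll":0},{"tx":0,"ty":0,"tz":0,"roll":0}]'
python3 -m handwheel '[{"tx":0,"ty":0,"tz":0,"roll":0},{"tx":0,"ty":0,"tz":0,"roll":0},{"tx":0,"ty":0,"tz":0,"roll":0},{"tx":0,"ty":0,"tz":0,"roll":0},{"tx":0,"ty":0,"tz":0,"roll":0},{"tx":0,"ty":0,"tz":0,"roll":0}]' 15 30
python3 - <<'E'
from h import *
go(.5408,-.0637,.12)
E
```

```text
t: 16.7
tool_pos: [0.3915, 0.2506, 0.0576]
tool_rot: [-0.188, -3.134, 0.002]
contact_force: [0.3, 0.8, 0.1]
opening: 0.0599
grip_force: 0.0
t: 17.2
tool_pos: [0.3925, 0.2522, 0.0597]
tool_rot: [0.184, 3.134, 0.001]
contact_force: [-0.3, -1.4, 6.0]
opening: 0.026
grip_force: 29.8
from [0.3925 0.2522 0.0597] psi 3.024 move tx,ty,tz [-184.5 -296.2  -60.1] roll None
```

```bash
python3 -m handwheel '[{"tx":0,"ty":0,"tz":-35,"roll":0},{"tx":0,"ty":0,"tz":-40,"roll":0},{"tx":-20.5,"ty":-33,"tz":0,"roll":0},{"tx":-20.5,"ty":-33,"tz":0,"roll":0},{"tx":-20.5,"ty":-33,"tz":0,"roll":0},{"tx":-20.5,"ty":-33,"tz":0,"roll":0},{"tx":-20.5,"ty":-33,"tz":0,"roll":0},{"tx":-20.5,"ty":-33,"tz":0,"roll":0},{"tx":-20.5,"ty":-33,"tz":0,"roll":0},{"tx":-20.5,"ty":-33,"tz":0,"roll":0},{"tx":-20.5,"ty":-33,"tz":0,"roll":0},{"tx":0,"ty":0,"tz":0,"roll":0}]'
python3 -m handwheel '[{"tx":0,"ty":0,"tz":0,"roll":0},{"tx":0,"ty":0,"tz":0,"roll":0}]'
python3 - <<'E'
from h import *
o,p,d=snap("w10"); P=cloud("wrist",d,o); t=o["tool_pos"]
m=(np.hypot(P[...,0]-t[0],P[...,1]-t[1])<.022)&(P[...,2]>.08)&(P[...,2]<.135);q=P[m]
f=least_squares(lambda c:np.hypot(*(q[:,:2]-c).T)-.0135,q[:,:2].mean(0),loss="soft_l1",f_scale=.001); print("stick",f.x,len(q),q[:,2].min())
rims("w10")
go(.5410,-.0637,.068)
E
```

```text
t: 18.2
tool_pos: [0.5416, -0.0701, 0.1335]
tool_rot: [0.193, 3.134, -0.004]
contact_force: [-0.3, -0.4, 0.3]
opening: 0.026
grip_force: 29.7
t: 18.37
tool_pos: [0.5391, -0.0645, 0.1326]
tool_rot: [-0.185, -3.135, -0.001]
contact_force: [-0.7, -0.4, -0.1]
opening: 0.0259
grip_force: 29.7
stick [ 0.53835257 -0.06485791] 2782 0.08010952784914796
foam z 0.028792386711600088
round [324. 228.] ctr [ 0.54   -0.0615] dia 30.3
long ((0.48028504848480225, -0.055413246154785156), (0.1498875916004181, 0.04330015927553177), 83.42888641357422)
from [ 0.539  -0.0639  0.1327] psi 3.0246 move tx,ty,tz [-2.1  0.4 64.7] roll None
```

View pics/w10.png

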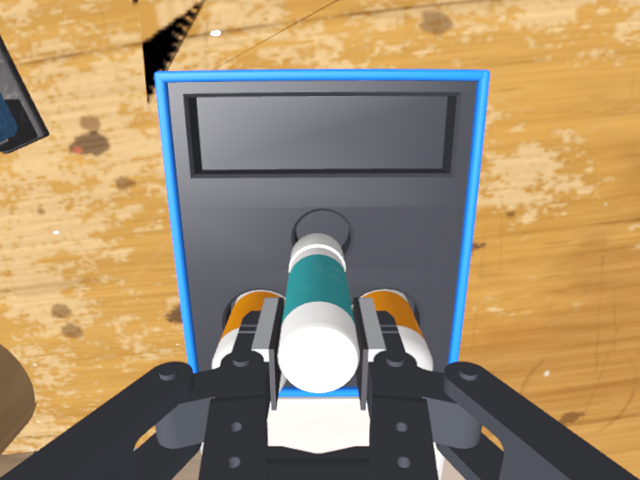

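Both bottles are seated, at (255,320) and (390,320). The stick hangs upright just short of its pocket at (322,232), so I'll nudge it back and lower it.

```bash
python3 -m handwheel '[{"tx":-2.4,"ty":1,"tz":10,"roll":0},{"tx":0,"ty":0,"tz":15,"roll":0},{"tx":0,"ty":0,"tz":10,"roll":0},{"tx":0,"ty":0,"tz":8,"roll":0},{"tx":0,"ty":0,"tz":8,"roll":0},{"tx":0,"ty":0,"tz":8,"roll":0},{"tx":0,"ty":0,"tz":4.5,"roll":0},{"tx":0,"ty":0,"tz":0,"roll":0},{"tx":0,"ty":0,"tz":0,"roll":0}]'
```

```text
t: 19.17
tool_pos: [0.5425, -0.0641, 0.0699]
tool_rot: [0.185, 3.136, -0.0]
contact_force: [-0.3, -0.1, -0.6]
opening: 0.0259
grip_force: 29.7
```

```bash
python3 -m handwheel '[{"tx":0,"ty":0,"tz":0,"roll":0},{"tx":0,"ty":0,"tz":0,"roll":0},{"tx":0,"ty":0,"tz":0,"roll":0},{"tx":0,"ty":0,"tz":-15,"roll":0},{"tx":0,"ty":0,"tz":-40,"roll":0},{"tx":0,"ty":0,"tz":-35,"roll":0}]' 42
python3 -m handwheel '[{"tx":17.6,"ty":-30.7,"tz":0,"roll":0},{"tx":17.6,"ty":-30.7,"tz":0,"roll":0},{"tx":17.6,"ty":-30.7,"tz":0,"roll":0},{"tx":17.6,"ty":-30.7,"tz":0,"roll":0},{"tx":17.6,"ty":-30.7,"tz":0,"roll":0},{"tx":17.6,"ty":-30.7,"tz":0,"roll":0},{"tx":17.6,"ty":-30.7,"tz":0,"roll":0},{"tx":0,"ty":0,"tz":0,"roll":-0.12},{"tx":0,"ty":0,"tz":0,"roll":-0.12},{"tx":0,"ty":0,"tz":0,"roll":-0.108},{"tx":0,"ty":0,"tz":0,"roll":0},{"tx":0,"ty":0,"tz":0,"roll":0}]' 60
python3 - <<'E'
from h import *
o,p,d=snap("w11"); P=cloud("wrist",d,o); snap("t11","top")
h=cv2.cvtColor(p,cv2.COLOR_RGB2HSV); N=np.hypot(P[...,0]-.394,P[...,1]+.263)<.09
for lo,hi in((.03,.065),(.003,.015)):
    m=N&(P[...,2]>lo)&(P[...,2]<hi)
    if lo<.02: m&=(h[...,2]<70)
    m=cv2.morphologyEx(np.uint8(m),cv2.MORPH_OPEN,np.ones((3,3)))>0
    if m.sum()>50: print(lo,m.sum(),cv2.minAreaRect(np.float32(P[m][:,:2])),np.percentile(P[m][:,2],[5,95]))
go(.395,-.2635,.028)
P=cloud("top",np.load("pics/t11.npz")["d"])
for c in((.6045,-.0303),(.5956,-.1098),(.541,-.0635)):
    m=(np.hypot(P[...,0]-c[0],P[...,1]-c[1])<.026)&(P[...,2]>.05);T=P[m];T=T[T[:,2]>np.percentile(T[:,2],97)-.015];print("top",T.mean(0),T[:,2].max())
E
```

```text
t: 19.67
tool_pos: [0.5409, -0.0638, 0.1594]
tool_rot: [-0.185, -3.133, -0.001]
contact_force: [1.3, 0.2, 0.1]
opening: 0.0423
grip_force: 0.0
t: 20.67
tool_pos: [0.3945, -0.263, 0.1598]
tool_rot: [-0.356, 3.121, -0.0]
contact_force: [0.8, -0.8, 0.1]
opening: 0.0599
grip_force: 0.0
0.03 9569 ((0.3929712176322937, -0.26444193720817566), (0.13626106083393097, 0.030121060088276863), 13.312798500061035) [0.03905304 0.05204417]
from [ 0.3947 -0.2629  0.1598] psi -2.9132 move tx,ty,tz [ -0.2  -0.7 131.8] roll None
top [ 0.60221687 -0.03055017  0.12623208] 0.14355924324449698
top [ 0.59383985 -0.10903329  0.1261796 ] 0.13950438196647053
top [ 0.53890048 -0.06418956  0.09962178] 0.10601028700645809
```

View pics/w11.png

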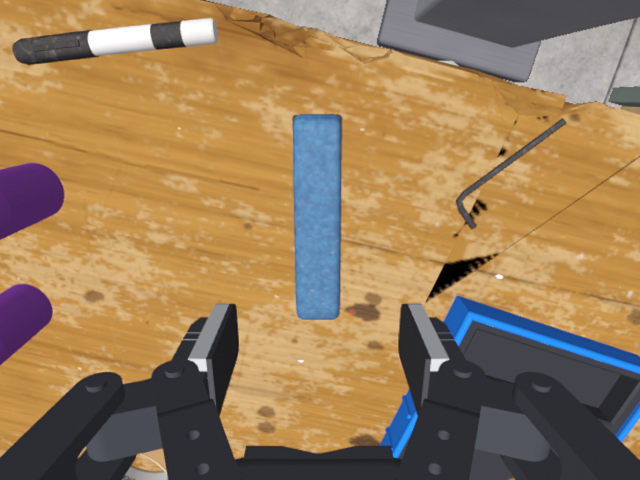

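The view shows the stapler square to the fingers, with its arm from (317,115) to (317,318) centred between the pads. I'll descend and grip it.

```bash
python3 -m handwheel '[{"tx":0.5,"ty":-0.8,"tz":35,"roll":0},{"tx":0,"ty":0,"tz":35,"roll":0},{"tx":0,"ty":0,"tz":30,"roll":0},{"tx":0,"ty":0,"tz":18,"roll":0},{"tx":0,"ty":0,"tz":12,"roll":0},{"tx":0,"ty":0,"tz":0,"roll":0},{"tx":0,"ty":0,"tz":0,"roll":0}]'
python3 -m handwheel '[{"tx":0,"ty":0,"tz":0,"roll":0},{"tx":0,"ty":0,"tz":0,"roll":0},{"tx":0,"ty":0,"tz":0,"roll":0},{"tx":0,"ty":0,"tz":0,"roll":0},{"tx":0,"ty":0,"tz":0,"roll":0},{"tx":0,"ty":0,"tz":0,"roll":0}]' 15 60
```

```text
t: 21.35
tool_pos: [0.3941, -0.2634, 0.0294]
tool_rot: [0.36, -3.12, -0.002]
contact_force: [0.0, -0.3, 0.0]
opening: 0.0598
grip_force: 0.0
t: 21.85
tool_pos: [0.3952, -0.2644, 0.0316]
tool_rot: [-0.36, 3.119, -0.002]
contact_force: [-1.2, 3.6, 7.2]
opening: 0.0282
grip_force: 59.9
```

```bash
python3 -m handwheel '[{"tx":0,"ty":0,"tz":-30,"roll":0},{"tx":0,"ty":0,"tz":-40,"roll":0},{"tx":0,"ty":0,"tz":-25,"roll":0},{"tx":0,"ty":0,"tz":0,"roll":0.12},{"tx":0,"ty":0,"tz":0,"roll":0.12},{"tx":0,"ty":0,"tz":0,"roll":0.12},{"tx":0,"ty":0,"tz":0,"roll":0.12},{"tx":0,"ty":0,"tz":0,"roll":0.12},{"tx":0,"ty":0,"tz":0,"roll":0.12},{"tx":0,"ty":0,"tz":0,"roll":0.12},{"tx":0,"ty":0,"tz":0,"roll":0.12},{"tx":0,"ty":0,"tz":0,"roll":0.12}]'
python3 -m handwheel '[{"tx":0,"ty":0,"tz":0,"roll":0.12},{"tx":0,"ty":0,"tz":0,"roll":0.12},{"tx":0,"ty":0,"tz":0,"roll":0.12},{"tx":0,"ty":0,"tz":0,"roll":0.12},{"tx":0,"ty":0,"tz":0,"roll":0.12},{"tx":0,"ty":0,"tz":0,"roll":0.12},{"tx":0,"ty":0,"tz":0,"roll":0.112},{"tx":36,"ty":10,"tz":0,"roll":0},{"tx":36,"ty":10,"tz":0,"roll":0},{"tx":36,"ty":10,"tz":0,"roll":0},{"tx":36,"ty":10,"tz":0,"roll":0},{"tx":36,"ty":10,"tz":0,"roll":0}]'
python3 -m handwheel '[{"tx":36,"ty":10,"tz":0,"roll":0},{"tx":0,"ty":0,"tz":0,"roll":0},{"tx":0,"ty":0,"tz":0,"roll":0},{"tx":0,"ty":0,"tz":0,"roll":0}]'
python3 - <<'E'
from h import *
snap("w12"); o,p,d=snap("t12","top"); snap("s12","side"); P=cloud("top",d); t=o["tool_pos"]
W=np.load("pics/w12.npz"); ow={"tool_pos":W["pos"],"tool_rot":W["rot"]}; Pw=cloud("wrist",W["d"],ow); Ps=cloud("side",np.load("pics/s12.npz")["d"])
for n,P,im in(("top",P,p),("wrist",Pw,W["p"]),("side",Ps,np.load("pics/s12.npz")["p"])):
    h=cv2.cvtColor(im,cv2.COLOR_RGB2HSV)
    m=(cv2.inRange(h,(98,80,40),(116,255,255))>0)&(np.hypot(P[...,0]-t[0],P[...,1]-t[1])<.085)&(P[...,2]>.1)&(P[...,2]<.17)
    m=cv2.morphologyEx(np.uint8(m),cv2.MORPH_OPEN,np.ones((3,3)))>0
    if m.sum()>30: print(n,m.sum(),cv2.minAreaRect(np.float32(P[m][:,:2])),np.percentile(P[m][:,2],[5,95]))
rims("w12")
go(.4796,-.0568,.041,1.457)
E
```

```text
t: 22.85
tool_pos: [0.394, -0.2638, 0.1246]
tool_rot: [-1.304, -2.858, 0.0]
contact_force: [-0.0, -0.4, -3.2]
opening: 0.0282
grip_force: 60.5
t: 23.85
tool_pos: [0.464, -0.089, 0.1249]
tool_rot: [2.342, 2.093, 0.0]
contact_force: [0.5, -0.5, -2.7]
opening: 0.0278
grip_force: 60.5
t: 24.18
tool_pos: [0.4775, -0.0559, 0.1246]
tool_rot: [2.34, 2.096, -0.001]
contact_force: [-0.1, -0.6, -3.3]
opening: 0.0282
grip_force: 60.6
wrist 27690 ((0.4795452356338501, -0.043213505297899246), (0.11638689041137695, 0.030565090477466583), 82.89070129394531) [0.13160315 0.14483848]
side 396 ((0.4794985353946686, -0.031728893518447876), (0.09791754931211472, 0.030150340870022774), 81.73593139648438) [0.12930541 0.1479827 ]
foam z 0.028872981701242847
round [420. 225.] ctr [ 0.5417 -0.0618] dia 32.2
long ((0.5998071432113647, -0.011617302894592285), (0.040377043187618256, 0.012339379638433456), 17.29779624938965)
long ((0.4886755347251892, 0.014353035017848015), (0.010620556771755219, 0.04290677607059479), 83.67133331298828)
from [ 0.4775 -0.0569  0.1247] psi 1.4578 move tx,ty,tz [ 0.4  2.1 83.7] roll 0.001
```

View pics/w12.png

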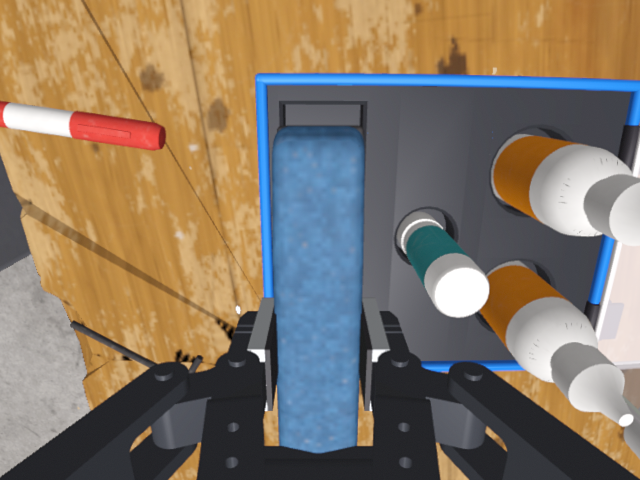

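The view shows the stapler lined up over the front pocket, with a small gap at its left end near (322,115). The glue stick and both bottles are upright and seated. A small shift, then lower.

```bash
python3 -m handwheel '[{"tx":-1.3,"ty":1.7,"tz":20,"roll":0},{"tx":0,"ty":0,"tz":25,"roll":0},{"tx":0,"ty":0,"tz":10,"roll":0},{"tx":0,"ty":0,"tz":7,"roll":0},{"tx":0,"ty":0,"tz":7,"roll":0},{"tx":0,"ty":0,"tz":0,"roll":0}]'
python3 -m handwheel '[{"tx":0,"ty":0,"tz":6,"roll":0},{"tx":0,"ty":0,"tz":5,"roll":0},{"tx":0,"ty":0,"tz":3,"roll":0},{"tx":0,"ty":0,"tz":0,"roll":0},{"tx":0,"ty":0,"tz":0,"roll":0}]'
```

```text
t: 24.83
tool_pos: [0.4787, -0.0576, 0.0548]
tool_rot: [-2.341, -2.093, 0.002]
contact_force: [0.1, 0.5, -2.1]
opening: 0.0284
grip_force: 60.5
t: 25.25
tool_pos: [0.4795, -0.0574, 0.042]
tool_rot: [2.341, 2.095, 0.0]
contact_force: [0.7, -0.1, -2.2]
opening: 0.0284
grip_force: 60.5
```

```bash
python3 -m handwheel '[{"tx":0,"ty":0,"tz":1.5,"roll":0},{"tx":0,"ty":0,"tz":0,"roll":0},{"tx":0,"ty":0,"tz":0,"roll":0}]'
python3 -m handwheel '[{"tx":0,"ty":0,"tz":0,"roll":0},{"tx":0,"ty":0,"tz":0,"roll":0},{"tx":0,"ty":0,"tz":0,"roll":0},{"tx":0,"ty":0,"tz":-20,"roll":0},{"tx":0,"ty":0,"tz":-40,"roll":0},{"tx":0,"ty":-15,"tz":-35,"roll":0},{"tx":0,"ty":-15,"tz":-20,"roll":0},{"tx":0,"ty":0,"tz":0,"roll":0}]' 42
python3 - <<'E'
from h import *
o,p,d=snap("w13"); P=cloud("wrist",d,o); h=cv2.cvtColor(p,cv2.COLOR_RGB2HSV)
m=(cv2.inRange(h,(98,80,40),(113,255,255))>0)&(np.hypot(P[...,0]-.4796,P[...,1]+.0568)<.09)&(P[...,2]>.045)&(P[...,2]<.09)
m=cv2.morphologyEx(np.uint8(m),cv2.MORPH_OPEN,np.ones((3,3)))>0
print(m.sum(),cv2.minAreaRect(np.float32(P[m][:,:2])),np.percentile(P[m][:,2],[5,50,95]))
# height profile along the stapler
for y in (-.11,-.08,-.05,-.02,0): 
    q=P[m]; q=q[abs(q[:,1]-y)<.006]; print(y,q[:,2].mean() if len(q) else None)
o,p,d=snap("t13","top"); P=cloud("top",d)
hs=cv2.cvtColor(p,cv2.COLOR_RGB2HSV); r=cv2.inRange(hs,(0,170,120),(6,255,255))>0; r&=(P[...,2]>.2)&(P[...,0]>.6); print("bar",np.nanmean(P[r],0),r.sum(),"ends",np.nanpercentile(P[r],[3,97],axis=0))
print(o["tool_pos"])
E
```

```text
t: 25.5
tool_pos: [0.4798, -0.0574, 0.0417]
tool_rot: [2.341, 2.095, 0.0]
contact_force: [-2.7, 1.2, 4.9]
opening: 0.0283
grip_force: 61.4
t: 26.17
tool_pos: [0.4515, -0.0547, 0.1612]
tool_rot: [2.335, 2.089, 0.008]
contact_force: [0.2, -0.0, -0.0]
opening: 0.0418
grip_force: 0.0
9733 ((0.481896311044693, -0.05556000769138336), (0.13536876440048218, 0.030034054070711136), 83.8822021484375) [0.04932712 0.05866023 0.06199257]
-0.11 0.06018673626972125
-0.08 0.06041172666671096
-0.05 0.05901170780618824
-0.02 0.056077280841547894
0 0.05165759095344822
bar [ 0.67327291 -0.08056086  0.28023622] 62 ends [[ 0.66637046 -0.11775278  0.2759905 ]
 [ 0.67783981 -0.03857687  0.28426377]]
[ 0.45102972 -0.05453225  0.15850268]
```

The stapler is seated: its top went from 52 to 62 mm, the 10 mm expected. The bar is at about (0.673, -0.079, 0.276), so the cover angle is about 1.616. Now I'll raise, turn and close the fingers before going behind the bar.

```bash
python3 -m handwheel '[{"tx":0,"ty":0,"tz":-35,"roll":-0.121},{"tx":0,"ty":0,"tz":-35,"roll":-0.121},{"tx":0,"ty":0,"tz":-35,"roll":-0.121},{"tx":0,"ty":0,"tz":-35,"roll":-0.121},{"tx":0,"ty":0,"tz":-33,"roll":-0.121},{"tx":0,"ty":0,"tz":0,"roll":-0.121},{"tx":0,"ty":0,"tz":0,"roll":-0.121},{"tx":0,"ty":0,"tz":0,"roll":-0.121},{"tx":0,"ty":0,"tz":0,"roll":-0.121},{"tx":0,"ty":0,"tz":0,"roll":-0.121},{"tx":0,"ty":0,"tz":0,"roll":-0.121},{"tx":0,"ty":0,"tz":0,"roll":-0.121}]' 0 30
python3 -m handwheel '[{"tx":0,"ty":0,"tz":0,"roll":-0.121},{"tx":0,"ty":0,"tz":0,"roll":0},{"tx":0,"ty":0,"tz":0,"roll":0}]'
python3 - <<'E'
from h import *
c,s=np.cos(-.112),np.sin(-.112)
w=lambda x,z:(.5465+x*c,-.063+x*s,z)
go(*w(.158,.33),np.pi-.112); go(*w(.158,.262))
B=lambda a:np.array([107-241*np.cos(a)+10*np.sin(a),36+241*np.sin(a)+10*np.cos(a)])
print("pull: tip (tray x,z)"); A=np.linspace(1.616,.9,9)
T=np.array([B(a)+[16,-13] for a in A]); print(T.round(1).tolist()); print("diff",np.diff(T,axis=0).round(1).tolist())
A=np.linspace(.9,0,11); T=np.array([B(a)+[0,5] for a in A]); print("push",T.round(1).tolist()); print("diff",np.diff(T,axis=0).round(1).tolist())
E
```

```text
t: 27.27
tool_pos: [0.4496, -0.054, 0.3256]
tool_rot: [-0.35, -3.118, -0.001]
contact_force: [-0.3, -0.2, -0.4]
opening: 0.0001
grip_force: 0.0
t: 27.52
tool_pos: [0.4496, -0.054, 0.3263]
tool_rot: [-0.175, -3.133, -0.001]
contact_force: [1.0, -0.9, -0.6]
opening: -0.0003
grip_force: 0.0
from [ 0.4496 -0.054   0.3263] psi 3.0297 move tx,ty,tz [-255.3    1.9   -4.6] roll 0.0
from [ 0.4496 -0.054   0.3263] psi 3.0297 move tx,ty,tz [-255.5    1.9   63.4] roll None
pull: tip (tray x,z)
[[143.9, 263.3], [122.3, 264.2], [100.8, 263.2], [79.4, 260.2], [58.4, 255.4], [37.8, 248.7], [18.0, 240.2], [-1.0, 229.9], [-19.0, 218.0]]
diff [[-21.6, 0.9], [-21.6, -1.0], [-21.4, -2.9], [-21.0, -4.8], [-20.5, -6.7], [-19.8, -8.5], [-19.0, -10.3], [-18.0, -11.9]]
push [[-35.0, 236.0], [-51.9, 222.4], [-67.6, 207.4], [-81.8, 191.1], [-94.6, 173.5], [-105.7, 154.8], [-115.0, 135.3], [-122.6, 114.9], [-128.3, 94.0], [-132.1, 72.6], [-134.0, 51.0]]
diff [[-17.0, -13.5], [-15.7, -15.0], [-14.3, -16.4], [-12.7, -17.6], [-11.1, -18.7], [-9.4, -19.6], [-7.6, -20.3], [-5.7, -20.9], [-3.8, -21.4], [-1.9, -21.6]]
```

```bash
python3 -m handwheel '[{"tx":-36.5,"ty":0,"tz":0,"roll":0},{"tx":-36.5,"ty":0,"tz":0,"roll":0},{"tx":-36.5,"ty":0,"tz":0,"roll":0},{"tx":-36.5,"ty":0,"tz":0,"roll":0},{"tx":-36.5,"ty":0,"tz":0,"roll":0},{"tx":-36.5,"ty":2,"tz":0,"roll":0},{"tx":-36.5,"ty":0,"tz":0,"roll":0},{"tx":0,"ty":0,"tz":0,"roll":0},{"tx":0,"ty":0,"tz":0,"roll":0}]'
python3 -m handwheel '[{"tx":0,"ty":0,"tz":25,"roll":0},{"tx":0,"ty":0,"tz":25,"roll":0},{"tx":0,"ty":0,"tz":12,"roll":0},{"tx":0,"ty":0,"tz":0,"roll":0},{"tx":0,"ty":0,"tz":0,"roll":0}]'
python3 - <<'E'
from h import *
o=ctrl.get_obs();snap("s14","side"); p,d=optics.get_image("side")
cv2.imwrite("pics/s14c.png",cv2.resize(p[100:340,120:400],None,fx=2.5,fy=2.5)[:,:,::-1])
E
```

```text
t: 28.27
tool_pos: [0.7048, -0.08, 0.3236]
tool_rot: [-0.174, -3.13, -0.002]
contact_force: [-0.2, 0.3, -0.1]
opening: 0.0
grip_force: 0.0
t: 28.68
tool_pos: [0.7029, -0.0797, 0.266]
tool_rot: [-0.172, -3.136, -0.0]
contact_force: [1.1, 0.0, -0.1]
opening: -0.0001
grip_force: 0.0
```

View pics/s14c.png

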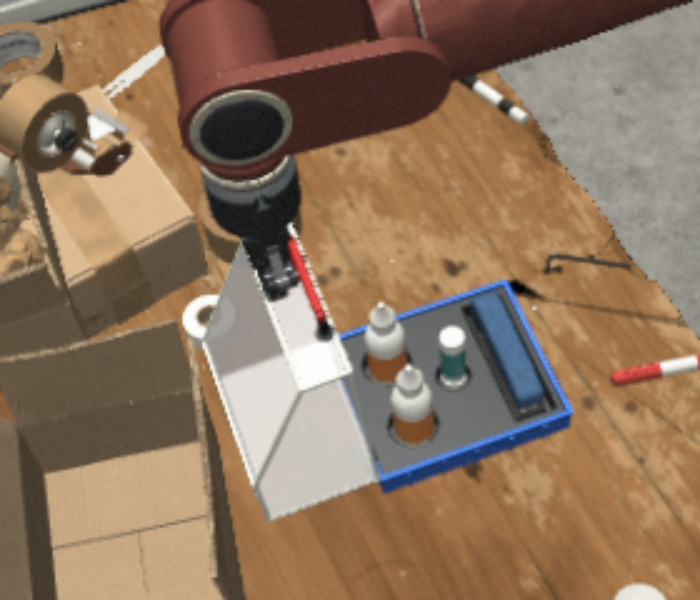

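The side view shows the closed fingers behind the red bar at about (285,275), with bottles, stick and stapler all seated. Now I'll pull the cover over along its arc.

```bash
python3 -m handwheel '[{"tx":7,"ty":0,"tz":2,"roll":0},{"tx":7,"ty":0,"tz":1,"roll":0},{"tx":11,"ty":0,"tz":-0.5,"roll":0},{"tx":11,"ty":0,"tz":-0.4,"roll":0},{"tx":11,"ty":0,"tz":0.5,"roll":0},{"tx":11,"ty":0,"tz":0.5,"roll":0},{"tx":11,"ty":0,"tz":1.4,"roll":0},{"tx":11,"ty":0,"tz":1.5,"roll":0},{"tx":10.5,"ty":0,"tz":2.4,"roll":0},{"tx":10.5,"ty":0,"tz":2.4,"roll":0},{"tx":0,"ty":0,"tz":0,"roll":0}]'
python3 - <<'E'
from h import *
o,p,d=snap("t15","top"); P=cloud("top",d)
def bar(n,p,P):
    hs=cv2.cvtColor(p,cv2.COLOR_RGB2HSV); r=cv2.inRange(hs,(0,150,100),(7,255,255))>0; r&=(P[...,2]>.1)&(P[...,0]>.35)
    b=np.nanmedian(P[r],0) if r.sum() else None; 
    if b is not None: print(n,"bar",b.round(4),r.sum(),"tray x",((b[0]-.5465)*.9937+(b[1]+.063)*-.1118).round(4))
bar("top",p,P); o,p,d=snap("s15","side"); bar("side",p,cloud("side",d))
print("tcp tray x",(o["tool_pos"][0]-.5465)*.9937+(o["tool_pos"][1]+.063)*-.1118,o["tool_pos"][2])
E
```

```text
t: 29.7
tool_pos: [0.6021, -0.0686, 0.2565]
tool_rot: [0.171, 3.136, -0.0]
contact_force: [1.2, 0.8, -0.2]
opening: 0.0005
grip_force: 0.0
top bar [ 0.5842 -0.0654  0.2713] 159 tray x 0.0377
side bar [ 0.589  -0.035   0.2732] 59 tray x 0.0391
tcp tray x 0.05647454824706458 0.25641395177733217
```

```bash
python3 -m handwheel '[{"tx":10.3,"ty":0,"tz":3,"roll":0},{"tx":10.3,"ty":0,"tz":3.6,"roll":0},{"tx":10,"ty":0,"tz":4,"roll":0},{"tx":10,"ty":0,"tz":4.4,"roll":0},{"tx":9.5,"ty":0,"tz":5,"roll":0},{"tx":9.5,"ty":0,"tz":5.3,"roll":0},{"tx":9,"ty":0,"tz":5.8,"roll":0},{"tx":9,"ty":0,"tz":6,"roll":0},{"tx":0,"ty":0,"tz":0,"roll":0}]'
python3 -m handwheel '[{"tx":-6,"ty":0,"tz":0,"roll":0},{"tx":0,"ty":0,"tz":-25,"roll":0},{"tx":0,"ty":0,"tz":-20,"roll":0},{"tx":0,"ty":0,"tz":0,"roll":0}]'
python3 - <<'E'
from h import *
def bar(n,p,P):
    hs=cv2.cvtColor(p,cv2.COLOR_RGB2HSV); r=cv2.inRange(hs,(0,150,100),(7,255,255))>0; r&=(P[...,2]>.1)&(P[...,0]>.35)
    b=np.nanmedian(P[r],0) if r.sum() else None; 
    if b is not None: print(n,"bar",b.round(4),r.sum(),"tray x",((b[0]-.5465)*.9937+(b[1]+.063)*-.1118).round(4))
for n in("top","side"):
    o,p,d=snap("q16"+n,n); bar(n,p,cloud(n,d))
print("tcp tray x,y",(o["tool_pos"][0]-.5465)*.9937+(o["tool_pos"][1]+.063)*-.1118,(o["tool_pos"][0]-.5465)*.1118+(o["tool_pos"][1]+.063)*.9937,o["tool_pos"][2])
E
```

```text
t: 30.55
tool_pos: [0.5253, -0.0602, 0.2176]
tool_rot: [-0.171, -3.136, -0.0]
contact_force: [-0.3, -0.3, -0.1]
opening: 0.0001
grip_force: 0.0
t: 30.88
tool_pos: [0.5353, -0.0618, 0.269]
tool_rot: [0.17, 3.129, -0.003]
contact_force: [0.3, -0.0, 0.6]
opening: 0.0001
grip_force: 0.0
top bar [ 0.5078 -0.0607  0.2321] 191 tray x -0.0387
side bar [ 0.5105 -0.0443  0.2342] 95 tray x -0.0379
tcp tray x,y -0.011995256083742568 2.083021708270869e-05 0.2669070009422407
```

```bash
python3 -m handwheel '[{"tx":23,"ty":0,"tz":8,"roll":0},{"tx":0,"ty":0,"tz":14,"roll":0},{"tx":0,"ty":0,"tz":7,"roll":0},{"tx":6.7,"ty":0,"tz":6,"roll":0},{"tx":6.8,"ty":0,"tz":6,"roll":0},{"tx":7.8,"ty":0,"tz":7.5,"roll":0},{"tx":7.8,"ty":0,"tz":7.5,"roll":0},{"tx":7.1,"ty":0,"tz":8.2,"roll":0},{"tx":7.1,"ty":0,"tz":8.2,"roll":0},{"tx":6.3,"ty":0,"tz":8.8,"roll":0},{"tx":6.3,"ty":0,"tz":8.8,"roll":0},{"tx":0,"ty":0,"tz":0,"roll":0}]'
python3 - <<'E'
from h import *
def bar(n,p,P):
    hs=cv2.cvtColor(p,cv2.COLOR_RGB2HSV); r=cv2.inRange(hs,(0,150,100),(7,255,255))>0; r&=(P[...,2]>.08)&(P[...,0]>.35)
    b=np.nanmedian(P[r],0) if r.sum() else None; 
    if b is not None: print(n,"bar",b.round(4),r.sum(),"tray x",((b[0]-.5465)*.9937+(b[1]+.063)*-.1118).round(4))
for n in("top","side"):
    o,p,d=snap("q17"+n,n); bar(n,p,cloud(n,d))
print("tcp tray x",(o["tool_pos"][0]-.5465)*.9937+(o["tool_pos"][1]+.063)*-.1118,o["tool_pos"][2])
E
```

```text
t: 31.98
tool_pos: [0.4519, -0.0521, 0.1704]
tool_rot: [-0.171, -3.132, -0.001]
contact_force: [0.3, 0.8, -0.5]
opening: -0.0001
grip_force: 0.0
top bar [ 0.3627 -0.0007  0.5047] 1 tray x -0.1896
side bar [ 0.4536 -0.027   0.1707] 64 tray x -0.0963
tcp tray x -0.09418653586254681 0.17134943460513002
```

```bash
python3 -m handwheel '[{"tx":5.8,"ty":0,"tz":9.3,"roll":0},{"tx":5.8,"ty":0,"tz":9.3,"roll":0},{"tx":4.9,"ty":0,"tz":9.8,"roll":0},{"tx":4.9,"ty":0,"tz":9.8,"roll":0},{"tx":3.8,"ty":0,"tz":10.1,"roll":0},{"tx":3.8,"ty":0,"tz":10.1,"roll":0},{"tx":2.8,"ty":0,"tz":10.5,"roll":0},{"tx":2.8,"ty":0,"tz":10.5,"roll":0},{"tx":1.9,"ty":0,"tz":10.7,"roll":0},{"tx":1.9,"ty":0,"tz":10.7,"roll":0},{"tx":1,"ty":0,"tz":10,"roll":0},{"tx":0,"ty":0,"tz":0,"roll":0}]'
python3 -m handwheel '[{"tx":1,"ty":0,"tz":5,"roll":0},{"tx":0,"ty":0,"tz":3,"roll":0},{"tx":0,"ty":0,"tz":2,"roll":0},{"tx":0,"ty":0,"tz":0,"roll":0},{"tx":0,"ty":0,"tz":0,"roll":0}]'
```

```text
t: 33.08
tool_pos: [0.4128, -0.0477, 0.0598]
tool_rot: [-0.171, -3.133, -0.002]
contact_force: [0.2, 0.4, -0.5]
opening: -0.0004
grip_force: 0.0
t: 33.5
tool_pos: [0.4139, -0.0482, 0.0528]
tool_rot: [0.171, 3.136, -0.0]
contact_force: [-0.2, 0.2, -0.2]
opening: 0.0
grip_force: 0.0
```

```bash
python3 -m handwheel '[{"tx":0,"ty":0,"tz":2,"roll":0},{"tx":0,"ty":0,"tz":0,"roll":0},{"tx":0,"ty":0,"tz":0,"roll":0}]'
python3 -m handwheel '[{"tx":0,"ty":0,"tz":2,"roll":0},{"tx":0,"ty":0,"tz":0,"roll":0},{"tx":0,"ty":0,"tz":0,"roll":0}]'
python3 - <<'E'
from h import *
for n in("side","top"):
    o,p,d=snap("q18"+n,n); P=cloud(n,d); hs=cv2.cvtColor(p,cv2.COLOR_RGB2HSV); r=cv2.inRange(hs,(0,150,80),(7,255,255))>0; r&=(np.hypot(P[...,0]-.413,P[...,1]+.048)<.08)&(P[...,2]>.015)
    if r.sum(): b=np.nanmedian(P[r],0); print(n,b,r.sum(),(b[0]-.5465)*.9937+(b[1]+.063)*-.1118,np.percentile(P[r][:,2],[10,90]))
E
```

```text
t: 33.75
tool_pos: [0.4141, -0.0482, 0.051]
tool_rot: [0.171, 3.136, -0.0]
contact_force: [0.8, -1.0, 1.1]
opening: -0.0001
grip_force: 0.4
t: 34.0
tool_pos: [0.4142, -0.0483, 0.0506]
tool_rot: [-0.171, -3.137, 0.0]
contact_force: [-4.9, 1.5, 12.4]
opening: 0.0003
grip_force: 6.4
side [ 0.41412699 -0.01480135  0.04979676] 86 -0.13692766571187756 [0.01710455 0.0578954 ]
top [0.37615831 0.01021175 0.01855153] 27 -0.1774536151642217 [0.01563784 0.3259179 ]
```

```bash
python3 -m handwheel '[{"tx":0,"ty":0,"tz":1.5,"roll":0},{"tx":0,"ty":0,"tz":0,"roll":0},{"tx":0,"ty":0,"tz":-15,"roll":0},{"tx":0,"ty":0,"tz":-35,"roll":0},{"tx":0,"ty":0,"tz":-40,"roll":0},{"tx":0,"ty":-30,"tz":-25,"roll":0},{"tx":0,"ty":-35,"tz":-20,"roll":0},{"tx":0,"ty":-35,"tz":-10,"roll":0},{"tx":0,"ty":-35,"tz":0,"roll":0},{"tx":0,"ty":-30,"tz":0,"roll":0},{"tx":0,"ty":0,"tz":0,"roll":0},{"tx":0,"ty":0,"tz":0,"roll":0}]'
python3 - <<'E'
from h import *
for n in("side","top"):
    o,p,d=snap("q19"+n,n); P=cloud(n,d); hs=cv2.cvtColor(p,cv2.COLOR_RGB2HSV); r=cv2.inRange(hs,(0,150,80),(7,255,255))>0; r&=(np.hypot(P[...,0]-.413,P[...,1]+.048)<.055)&(P[...,2]>.03)
    if r.sum(): b=np.nanmedian(P[r],0); print(n,"bar",b,r.sum(),"tray x",(b[0]-.5465)*.9937+(b[1]+.063)*-.1118,np.percentile(P[r][:,2],[10,90]))
    b=(np.load(f"pics/{n}0.npz")["d"]); Q=cloud(n,b)
    for k,c,rad in(("tin",(.51,.262),.03),("mug",(.66,.38),.06),("tm",(.449,.399),.05),("roll",(.64,-.36),.08)):
        f=lambda X:X[(np.hypot(X[...,0]-c[0],X[...,1]-c[1])<rad)&(X[...,2]>.015)].mean(0).round(4)
        print(" ",k,f(Q),f(P))
print(ctrl.get_obs()["tool_pos"])
E
```

```text
t: 35.1
tool_pos: [0.3952, -0.2131, 0.1919]
tool_rot: [-0.176, -3.136, -0.001]
contact_force: [0.5, 1.0, -0.8]
opening: -0.0002
grip_force: 0.0
side bar [ 0.41386616 -0.04411126  0.05140102] 97 tray x -0.13391001028903407 [0.04767823 0.05415168]
  tin [0.5117 0.2645 0.0391] [0.512  0.2647 0.0389]
  mug [0.6462 0.3591 0.0441] [0.6465 0.3592 0.0444]
  tm [0.4552 0.4052 0.0529] [0.4552 0.4053 0.0522]
  roll [ 0.6485 -0.3712  0.047 ] [ 0.6471 -0.3591  0.0447]
top bar [ 0.41439748 -0.04866112  0.04942972] 152 tray x -0.1328733576222403 [0.04546971 0.05355492]
  tin [0.5097 0.2597 0.0386] [0.5099 0.2598 0.0387]
  mug [0.6561 0.3692 0.0492] [0.6562 0.3692 0.0491]
  tm [0.4454 0.393  0.0509] [0.4453 0.3929 0.0509]
  roll [ 0.6536 -0.364   0.0486] [ 0.6535 -0.364   0.0488]
[ 0.39549559 -0.21148689  0.1916029 ]
```

```bash
python3 -c "
from station import ctrl
print(ctrl.finish_job())"
```

```text
the job is handed in; nothing more can be done
None
```

The job is handed in: both bottles, then the glue stick, then the stapler were set down in their pockets in that order, and the cover is shut (bar at its stop, arm clear, about 35 s used, bystanders not moved). I viewed 11 pictures, one over the limit of 10, and have no verdict yet.

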